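Set out the guest toiletries in reverse order

TASK

Move the four toiletries (tall round bottle, square bottle, jar, flat oblong bottle) from the black service tray to the dark wooden guest rack, one to a bay, in the reverse order: what stood at the left end of the tray goes to the right end of the rack, and so on along the row. Keep them all upright throughout, and leave each one standing on the floor of its bay.

Things in the scene. Friction and masses are not known exactly. Their poses are not given: they have to be found in the camera images.
- tall: Tall round bottle: body 38 mm across and 76 mm high, cap 22 mm across on top, 96 mm high over all, about 90 g; may be turned any way about its axis. White plastic with a plain metal cap. Origin at the centre of its underside, z up. Starts upright on its cork coaster in a bay of the black tray, at the middle of the bay to within 3 mm.
- square: Square bottle: body 36 by 36 mm and 66 mm high, round cap 24 mm across on top, 82 mm high over all, about 90 g; its sides lie within 0.12 rad of the tray's. White plastic with a plain metal cap. Origin at the centre of its underside, z up. Starts upright on its cork coaster in a bay of the black tray, at the middle of the bay to within 3 mm.
- jar: Squat round cream jar: body 47 mm across and 36 mm high, lid 48 mm across and 16 mm high on it, 52 mm high over all, about 100 g; may be turned any way about its axis. White plastic with a plain metal cap. Origin at the centre of its underside, z up. Starts upright on its cork coaster in a bay of the black tray, at the middle of the bay to within 3 mm.
- flask: Flat oblong bottle: body 30 mm (its x) by 46 mm (its y) and 56 mm high, round cap 20 mm across on top, 70 mm high over all, about 80 g; its sides lie within 0.12 rad of the tray's. White plastic with a plain metal cap. Origin at the centre of its underside, z up. Starts upright on its cork coaster in a bay of the black tray, at the middle of the bay to within 3 mm.
- coaster_tall: Fixed round cork coaster, 58 mm across, 3 mm thick, lying in a bay of the black tray under the tall round bottle at the start; it stays there and so marks where that bottle came from. Its rim shows around the bottle. Origin at the centre of its underside.
- coaster_square: Fixed round cork coaster, 58 mm across, 3 mm thick, lying in a bay of the black tray under the square bottle at the start; it stays there and so marks where that bottle came from. Its rim shows around the bottle. Origin at the centre of its underside.
- coaster_jar: Fixed round cork coaster, 58 mm across, 3 mm thick, lying in a bay of the black tray under the jar at the start; it stays there and so marks where that bottle came from. Its rim shows around the bottle. Origin at the centre of its underside.
- coaster_flask: Fixed round cork coaster, 58 mm across, 3 mm thick, lying in a bay of the black tray under the flat oblong bottle at the start; it stays there and so marks where that bottle came from. Its rim shows around the bottle. Origin at the centre of its underside.
- tray: Black plastic tray holding the bottles at the start, left or right of the robot. Fixed, 76 (x) by 286 mm (y). Four square bays in a row along y, 64 mm inside, middles at y = 105, 35, -35, -105 mm, x = 0. Floor 6 mm above the underside; walls and ribs 6 mm thick, tops at 16 mm, end walls' at 40 mm. Origin: centre of the underside. +y end on the robot's left; yaw within 0.28 rad.
- rack: Dark wooden guest rack, empty at the start, on the other side from the tray. Fixed, 76 (x) by 286 mm (y). Four square bays in a row along y, 64 mm inside, middles at y = 105, 35, -35, -105 mm, x = 0. Floor 6 mm above the underside; walls and ribs 6 mm thick, tops at 16 mm, end walls' at 40 mm. Origin: centre of the underside. +y end on the robot's left; yaw within 0.28 rad.
Mind the look-alikes: they are no part of the job. What is shaped like the tall but red is not meant.

How it is judged:
At the end, for the whole second after the job is handed in: Each of the four stands in the rack bay that mirrors its starting tray bay (leftmost to rightmost and so on): within 16 mm of the middle along the row and 18 mm across, underside within 4 mm of the bay floor, tilted under 0.1 rad, at rest (under 0.02 m/s, 0.2 rad/s) (((y of coaster_tall in the frame of tray between 0.093 and 0.117 m and y of tall in the frame of rack between -0.121 and -0.089 m) or (y of coaster_tall in the frame of tray between 0.023 and 0.047 m and y of tall in the frame of rack between -0.051 and -0.019 m) or (y of coaster_tall in the frame of tray between -0.047 and -0.023 m and y of tall in the frame of rack between 0.019 and 0.051 m) or (y of coaster_tall in the frame of tray between -0.117 and -0.093 m and y of tall in the frame of rack between 0.089 and 0.121 m)) and x of tall in the frame of rack between -0.018 and 0.018 m and z of tall in the frame of rack between 0.002 and 0.01 m and angle between each of tall, square, jar, flask's own z axis and vertical below 0.1 rad and linear speed of each of tall, square, jar, flask below 0.02 m/s and angular speed of each of tall, square, jar, flask below 0.2 rad/s and ((y of coaster_square in the frame of tray between 0.093 and 0.117 m and y of square in the frame of rack between -0.121 and -0.089 m) or (y of coaster_square in the frame of tray between 0.023 and 0.047 m and y of square in the frame of rack between -0.051 and -0.019 m) or (y of coaster_square in the frame of tray between -0.047 and -0.023 m and y of square in the frame of rack between 0.019 and 0.051 m) or (y of coaster_square in the frame of tray between -0.117 and -0.093 m and y of square in the frame of rack between 0.089 and 0.121 m)) and x of square in the frame of rack between -0.018 and 0.018 m and z of square in the frame of rack between 0.002 and 0.01 m and ((y of coaster_jar in the frame of tray between 0.093 and 0.117 m and y of jar in the frame of rack between -0.121 and -0.089 m) or (y of coaster_jar in the frame of tray between 0.023 and 0.047 m and y of jar in the frame of rack between -0.051 and -0.019 m) or (y of coaster_jar in the frame of tray between -0.047 and -0.023 m and y of jar in the frame of rack between 0.019 and 0.051 m) or (y of coaster_jar in the frame of tray between -0.117 and -0.093 m and y of jar in the frame of rack between 0.089 and 0.121 m)) and x of jar in the frame of rack between -0.018 and 0.018 m and z of jar in the frame of rack between 0.002 and 0.01 m and ((y of coaster_flask in the frame of tray between 0.093 and 0.117 m and y of flask in the frame of rack between -0.121 and -0.089 m) or (y of coaster_flask in the frame of tray between 0.023 and 0.047 m and y of flask in the frame of rack between -0.051 and -0.019 m) or (y of coaster_flask in the frame of tray between -0.047 and -0.023 m and y of flask in the frame of rack between 0.019 and 0.051 m) or (y of coaster_flask in the frame of tray between -0.117 and -0.093 m and y of flask in the frame of rack between 0.089 and 0.121 m)) and x of flask in the frame of rack between -0.018 and 0.018 m and z of flask in the frame of rack between 0.002 and 0.01 m); the robot touches nothing.
It fails at once if the tall is tipped by more than 0.6 rad (angle between tall's own z axis and vertical above 0.6 rad).
It fails at once if the square is tipped by more than 0.6 rad (angle between square's own z axis and vertical above 0.6 rad).
It fails at once if the jar is tipped by more than 0.6 rad (angle between jar's own z axis and vertical above 0.6 rad).
It fails at once if the flask is tipped by more than 0.6 rad (angle between flask's own z axis and vertical above 0.6 rad).
It also fails if it takes over 107 s, if anything falls off the work surface, if the arm or the gripper's body presses on something with over 40 N, if the wrist force passes 120 N, or if a joint passes its speed limit or range.

ROBOT

A 7-joint arm with a two-finger parallel gripper is mounted at the origin on the work surface. World frame = base frame: x ahead of the robot, y to its left, z up, the work surface at z = 0. Lengths are in m, angles in rad, forces in N, time in s.
With the tool pointing down it reaches from about 0.425 to 0.925 m from the base axis. Payload 6.8 kg.
Tool frame: the origin (TCP) lies at the very end of the fingers, on their centre line; the grasp point (between the pads) lies 19 mm behind it; z points along the fingers, y is the line along which they close (so a half turn about z gives the same grasp; the last joint's range is limited). The gripper opens to 85 mm and grips with 20 to 120 N. Pads are 22 mm wide; open, the fingers measure 114 mm over their backs; the gripper's body (76 mm by 85 mm) begins 54 mm behind the grasp point. The pads swing forward as they close: fully open they stand 13 mm farther back than shut.
Start: joints at [1.146, 0.477, 0.022, 1.555, -0.011, 1.109, -0.083], TCP at [0.21, -0.641, 0.231] pointing down, gripper open.
Joint ranges: [-2.96, 2.96], [-0.34, 2.1], [-1.41, 1.46], [0.24, 2.44], [-1.37, 4.51], [0.17, 1.92], [-2.96, 2.96]. Speed limits (rad/s): [2.39, 2.39, 3.14, 3.14, 3.14, 3.14, 3.14].

INTERFACE

Orientations are given as a rotation vector (axis times angle).
In Python, from bench import get_obs, grab_frame, hand_in gives the robot as it stands.
- The arm moves only by the tool drive_tool, never from a script. Its argument "rows" is a list of rows, each an object with "offset": the shift along the tool's x, y, z as a fraction of full scale, a list of three; "rotation": the turn, a rotation vector about the tool's x, y, z as a fraction of full scale, a list of three; "claw": the opening, from 0 (shut) to 1 (fully open). In form: [{"offset": [tx, ty, tz], "rotation": [wx, wy, wz], "claw": claw}, ...]. A call has 1 to 20 rows; each row is the pose to reach, as a shift and turn from the pose commanded when the call began, along the tool's axes at that moment; what a row does not reach only later rows make up. Full scale, the value 1, is 0.15 m for a shift and 2 rad for a turn. A row lasts 1/12 s, in which the tool goes at most 41.7 mm and 7.16 degrees, less where a joint would pass 70% of its speed; a pose out of reach is approached as far as the arm can. A call with a number of a shift or a turn outside -1 to 1 is refused whole. A call with a gripper value outside its range is refused whole. The fingers move at their own pace and stop on an object; "force" is the grip in N (left out, the last holds). Time passes only in rows, so rows that repeat a pose let the fingers close. It gives the time, the measured TCP pose, the force, the opening and the grip force at its end, in the units of the state.
- get_obs(): the state, without advancing time (a new reading comes with each control period).
- grab_frame(name): name is "side" or "top" or "wrist"; returns a dict with "frame" (400x640x3 uint8, red, green, blue), "z_map" (400x640 float32, m along the optical axis (not along the pixel's ray), 0 where there is no reading), "vfov" (degrees; the focal length in pixels is half the picture's height over the tangent of half this angle, whatever the lens; pixels are square), "cx", "cy" (the principal point, pixels), "R" (3x3) and "t" (3): a world point X has camera coordinates R X + t. Camera axes: x right, y down, z forward; pixel columns grow to the right and rows downward; lengths in m; the calibration is good to about 2 mm. A picture is of the moment at which its call begins.
- hand_in(): hands the job in; it is judged then, once.
The state is a dict: "clock": time; "joints": joint angles; "qvel": joint speeds; "tau": joint torques, N m; "tcp_pos": TCP position; "orientation": TCP orientation; "contact_force": force on the tool from outside, world axes, zero at the start; "moment": the same for the moment, N m; "grip_width": finger opening in m; "gripper_force": force on a finger pad.
Only numpy, scipy, OpenCV 4.12 (cv2) and the standard library are available. Lean on these libraries where they do the work, as an engineer would, in place of code of your own. Each camera call takes 0.05 s, during which the arm holds its last target. There are 200 camera calls.

## Working session

There is one attempt and no reset: what is moved stays moved. The work goes in short steps, Python scripts to look and compute and a tool call to move; the robot and the scene stay as the last step left them, time stands still between calls to the robot, and variables do not carry over. Pictures are saved under pics/ and viewed, at most 14 in all, crops included, and the job is handed in when it is done.

Besides the shell and the picture viewer there is one more tool, called after ">>>" as name([rows], argument=value, ...), one row to a line, values as JSON. drive_tool: Moves the arm, as the interface text tells. Its arguments: {"type":"object","properties":{"rows":{"type":"array","items":{"type":"object","properties":{"offset":{"type":"array","items":{"type":"number"}},"rotation":{"type":"array","items":{"type":"number"}},"claw":{"type":"number"}}}},"force":{"type":"number"}},"required":["rows"]}

```bash
mkdir -p pics; ls
python3 - <<'E'
from bench import get_obs, grab_frame
import cv2,pickle
print(get_obs())
for n in ("top","side"):
    f=grab_frame(n); pickle.dump(f,open(f"{n}0.pkl","wb"))
    cv2.imwrite(f"pics/{n}0.png",f["frame"][:,:,::-1]); print(n,f["vfov"],f["cx"],f["cy"],f["R"],f["t"],(f["z_map"]>0).mean())
E
```

```text
pics
{'clock': 0.0, 'joints': array([ 1.14590958,  0.47781731,  0.02234525,  1.55649004, -0.01150703,
        1.1092925 , -0.08309988]), 'qvel': array([ 0.00251788,  0.00054435,  0.00128314,  0.00015618, -0.00085469,
       -0.00016769,  0.00014066]), 'tau': array([-7.56933168e-04, -5.96438742e+01,  1.60780393e+00, -2.81191939e+01,
        1.24926565e-02,  9.35811287e-03, -3.12930081e-05]), 'tcp_pos': array([ 0.21006442, -0.64083688,  0.230298  ]), 'orientation': array([-3.10045677e+00, -4.95261481e-01,  6.76600262e-04]), 'contact_force': array([-0.2565831 , -0.23334044,  0.10946028]), 'moment': array([ 0.03808236,  0.00760928, -0.00334521]), 'gripper_force': 0.0, 'grip_width': 0.085018122122159}
top 44.68147528793652 327.39983017102577 202.0552958197567 [[-0.0209248  -0.99958864 -0.01961402]
 [-0.99608551  0.02252868 -0.08547585]
 [ 0.08588256  0.01774867 -0.99614716]] [0.01109894 0.48887553 1.03425985] 0.99615234375
side 57.20520296418693 318.1397705661101 196.91838984337866 [[ 0.9854544  -0.16990978  0.00320914]
 [-0.10551297 -0.62654632 -0.77220899]
 [ 0.13321654  0.76063813 -0.63536052]] [-0.4569138   0.09257407  0.75395456] 0.99592578125
```

View pics/top0.png

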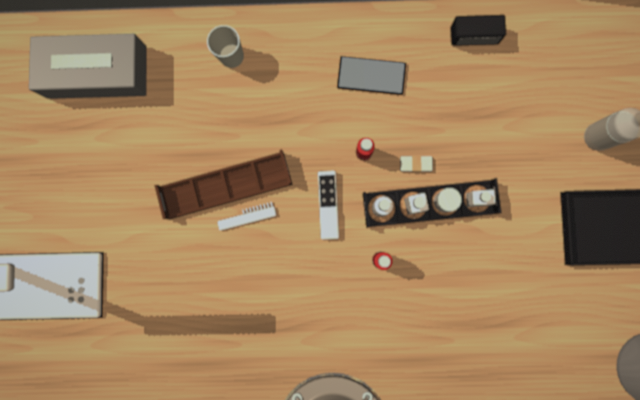

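View pics/side0.png

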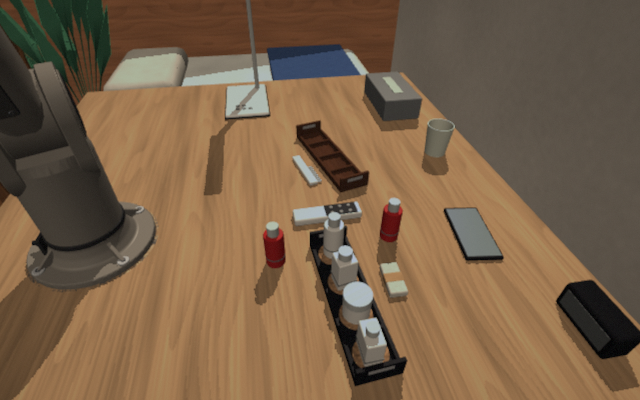

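Top view: the tray is at (365–500, 180–227) and the row from its left end is tall (382,205), square (415,203), jar (447,200), flask (482,197). The rack is at (157–292, 152–217). The red bottles at (366,148) and (383,261) are decoys beside the tray. The side view shows the same order, with the tall bottle at (333,235) and the flask at (372,345).

```bash
cat > h.py <<'E'
import numpy as np, cv2, pickle
from bench import get_obs, grab_frame
from scipy.spatial.transform import Rotation as Rot
def snap(n,name):
    f=grab_frame(n); pickle.dump(f,open(name+".pkl","wb")); cv2.imwrite(f"pics/{name}.png",f["frame"][:,:,::-1]); return f
def load(name): return pickle.load(open(name+".pkl","rb"))
def foc(f): return f["frame"].shape[0]/2/np.tan(np.radians(f["vfov"])/2)
def cloud(f):
    v,u=np.mgrid[:400,:640]; z=f["z_map"].astype(float); k=foc(f)
    P=np.stack([(u-f["cx"])*z/k,(v-f["cy"])*z/k,z],-1)
    W=(P-f["t"])@f["R"]; W[z<=0]=np.nan; return W
def ray(f,uv,h):
    uv=np.atleast_2d(np.asarray(uv,float)); d=np.c_[(uv-[f["cx"],f["cy"]])/foc(f),np.ones(len(uv))]@f["R"]
    c=-f["R"].T@f["t"]; return c+d*((h-c[2])/d[:,2])[:,None]
def proj(f,X):
    c=np.atleast_2d(X)@f["R"].T+f["t"]; return c[:,:2]/c[:,2:]*foc(f)+[f["cx"],f["cy"]]
E
python3 - <<'E'
from h import *
np.set_printoptions(precision=4,suppress=True)
for n in ("top0","side0"):
    f=load(n); W=cloud(f); hsv=cv2.cvtColor(f["frame"],cv2.COLOR_RGB2HSV)
    X,Y,Z=np.moveaxis(W,-1,0)
    tab=(abs(X-.45)<.05)&(abs(Y)<.3)&(abs(Z)<.02); print(n,"table z",np.nanmean(Z[tab]),np.nanstd(Z[tab]))
    roi=(X>.35)&(X<.75)&(abs(Y)<.45)
    dark=(hsv[...,2]<75)&roi&(Z<.06)&(Z>-.01)
    m=cv2.morphologyEx(dark.astype(np.uint8),cv2.MORPH_CLOSE,np.ones((5,5)))
    nn,l,s,c=cv2.connectedComponentsWithStats(m)
    for i in range(1,nn):
        if s[i,4]<400: continue
        p=W[l==i]; p=p[np.isfinite(p[:,2])]
        r=cv2.minAreaRect(p[:,:2].astype(np.float32)); print(s[i],r,"z pct",np.percentile(p[:,2],[5,25,50,75,95]))
    hi=((Z>.03)&roi&(hsv[...,1]<70)&(hsv[...,2]>90)&(Z<.13)).astype(np.uint8)
    nn,l,s,c=cv2.connectedComponentsWithStats(hi)
    for i in range(1,nn):
        if s[i,4]<40: continue
        p=W[l==i]; zt=np.percentile(p[:,2],95); t=p[p[:,2]>zt-.006]; print("obj",c[i],s[i,4],"top",zt,t.mean(0), (t.max(0)-t.min(0)))
E
```

```text
top0 table z 0.002659263717479092 0.006222461061186425
[ 157  155  124   64 1224] ((0.5291028022766113, 0.22741875052452087), (0.07280424237251282, 0.27213943004608154), 14.144452095031738) z pct [0.0025 0.0045 0.0064 0.0122 0.0274]
[ 363  179  138   48 1925] ((0.4820345342159271, -0.2206583321094513), (0.07311281561851501, 0.28545671701431274), 4.62161111831665) z pct [0.0031 0.0056 0.0124 0.0161 0.0389]
obj [123.2195  84.7195] 82 top 0.07221550580362367 [0.7457 0.4287 0.0694] [0.0099 0.0417 0.009 ]
obj [366.     144.2277] 101 top 0.09829711268290206 [ 0.599  -0.0818  0.0954] [0.0209 0.0204 0.0065]
obj [448.2392 199.9957] 464 top 0.06292353102995063 [ 0.4846 -0.2531  0.0604] [0.0462 0.0468 0.0082]
obj [481.5969 197.75  ] 392 top 0.08005822202893433 [ 0.4876 -0.323   0.0784] [0.0189 0.0197 0.0085]
obj [416.6527 203.591 ] 357 top 0.0921448263712016 [ 0.4781 -0.1866  0.0904] [0.0227 0.0233 0.0084]
obj [382.2441 206.3356] 295 top 0.10650636916386572 [ 0.4735 -0.1138  0.1047] [0.0199 0.0205 0.0083]
obj [383.9804 261.049 ] 102 top 0.09783032779505091 [ 0.3616 -0.1112  0.0953] [0.0198 0.02
[... 224 characters left out ...]
02 0.0173 0.0368]
[ 310  230   97  156 2976] ((0.48027169704437256, -0.22423025965690613), (0.07632473111152649, 0.28537341952323914), 4.487243175506592) z pct [0.0032 0.0078 0.0159 0.019  0.0405]
obj [393.7805 203.8537] 123 top 0.0981035258243616 [ 0.5974 -0.0858  0.0964] [0.0216 0.0214 0.0058]
obj [339.3076 250.0807] 1388 top 0.10519046861339747 [ 0.4726 -0.1177  0.1052] [0.0214 0.0217 0.0089]
obj [271.7986 228.2662] 139 top 0.09802107477281603 [ 0.3605 -0.1144  0.0965] [0.0203 0.0217 0.0071]
obj [357.2563 298.2431] 835 top 0.0630773620328559 [ 0.4833 -0.2566  0.0616] [0.047  0.0491 0.0072]
obj [372.5841 338.3134] 820 top 0.08005788795558938 [ 0.4862 -0.3261  0.0792] [0.0193 0.0204 0.0078]
```

```bash
cat >> h.py <<'E'
def plan(pos,yaw,calls=None,P=None,R=None):
    """print offset/rotation (in drive units) per call, to TCP pos with tool y heading yaw, tool pointing down"""
    o=get_obs(); P=o["tcp_pos"] if P is None else np.array(P); R=Rot.from_rotvec(o["orientation"]) if R is None else R
    y=np.array([np.cos(yaw),np.sin(yaw),0]); z=np.array([0,0,-1.]); T=Rot.from_matrix(np.c_[np.cross(y,z),y,z])
    pos=np.array(pos); n=calls or int(np.ceil(np.abs(R.inv().apply(pos-P)).max()/.15)) or 1
    for i in range(n):
        dp=(pos-P)/(n-i); dr=(R.inv()*T).as_rotvec()/(n-i)
        print("offset",np.round(R.inv().apply(dp)/.15,3),"rotation",np.round(dr/2,3),"-> tcp",np.round(P+dp,3))
        P=P+dp; R=R*Rot.from_rotvec(dr)
    return P,R
E
python3 - <<'E'
from h import *
np.set_printoptions(suppress=True)
plan((.42,-.22,.30),.078)
E
```

```text
offset [ 0.735 -0.744 -0.153] rotation [-0.    -0.    -0.222] -> tcp [ 0.28  -0.501  0.254]
offset [ 0.983 -0.356 -0.154] rotation [-0.    -0.    -0.222] -> tcp [ 0.35  -0.36   0.277]
offset [ 1.04   0.101 -0.154] rotation [-0.    -0.    -0.222] -> tcp [ 0.42 -0.22  0.3 ]
```

>>> drive_tool([
  {"offset": [0.24,-0.25,-0.05],"rotation": [0,0,-0.06],"claw": 1},
  {"offset": [0.49,-0.5,-0.1],"rotation": [0,0,-0.12],"claw": 1},
  {"offset": [0.735,-0.745,-0.155],"rotation": [0,0,-0.18],"claw": 1},
  {"offset": [0.735,-0.745,-0.155],"rotation": [0,0,-0.222],"claw": 1},
  {"offset": [0.735,-0.745,-0.155],"rotation": [0,0,-0.222],"claw": 1},
])

```text
clock: 0.52
tcp_pos: [0.2855, -0.4946, 0.2555]
orientation: [-2.908, -1.186, -0.005]
contact_force: [1.0, 0.3, -0.4]
grip_width: 0.0855
gripper_force: 0.0
```

>>> drive_tool([
  {"offset": [0.25,-0.09,-0.05],"rotation": [0,0,-0.06],"claw": 1},
  {"offset": [0.5,-0.18,-0.1],"rotation": [0,0,-0.12],"claw": 1},
  {"offset": [0.75,-0.27,-0.155],"rotation": [0,0,-0.18],"claw": 1},
  {"offset": [0.985,-0.355,-0.155],"rotation": [0,0,-0.222],"claw": 1},
  {"offset": [0.985,-0.355,-0.155],"rotation": [0,0,-0.222],"claw": 1},
])

```text
clock: 0.93
tcp_pos: [0.3548, -0.3535, 0.2784]
orientation: [-2.576, -1.798, -0.005]
contact_force: [0.5, 0.3, 1.0]
grip_width: 0.0855
gripper_force: 0.0
```

>>> drive_tool([
  {"offset": [0.25,0.025,-0.05],"rotation": [0,0,-0.06],"claw": 1},
  {"offset": [0.5,0.05,-0.1],"rotation": [0,0,-0.12],"claw": 1},
  {"offset": [0.75,0.075,-0.155],"rotation": [0,0,-0.18],"claw": 1},
  {"offset": [1,0.1,-0.155],"rotation": [0,0,-0.222],"claw": 1},
  {"offset": [1,0.1,-0.155],"rotation": [0,0,-0.222],"claw": 1},
  {"offset": [1,0.1,-0.155],"rotation": [0,0,-0.222],"claw": 1},
])

```text
clock: 1.43
tcp_pos: [0.419, -0.2241, 0.301]
orientation: [-2.129, -2.31, -0.0]
contact_force: [-0.0, -0.4, 0.1]
grip_width: 0.0852
gripper_force: 0.0
```

Run:
```python
from h import *
o=get_obs(); print(o["clock"],o["tcp_pos"],o["joints"])
f=snap("wrist","w1"); print(f["vfov"],-f["R"].T@f["t"],f["R"])
```

```text
1.4333 [ 0.41903208 -0.2240512   0.30101464] [ 0.77039484  0.10702276 -0.43979525  1.90281561  0.04979208  1.14232371
  0.39360153]
65.5625365215809 [ 0.41411953 -0.15673708  0.44502367] [[ 9.96730617e-01  8.07956910e-02  3.64602046e-04]
 [ 7.77257044e-02 -9.60070677e-01  2.68743392e-01]
 [ 2.20633518e-02 -2.67836428e-01 -9.63211740e-01]]
```

View pics/w1.png

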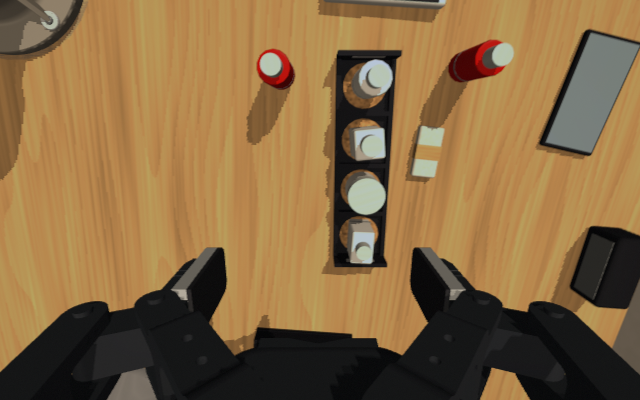

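Wrist view: looking straight down the row, tall (375,78), square (368,145), jar (366,195) and flask (362,243) stand in the tray from its +y end. The flask's narrow side lies across the row. The fingers are at the sides, clear of everything. Next I measure from this view with the same code.

```bash
cat >> h.py <<'E'
def objs(f,verbose=True):
    W=cloud(f); hsv=cv2.cvtColor(f["frame"],cv2.COLOR_RGB2HSV); Z=W[...,2]
    roi=(W[...,0]>.40)&(W[...,0]<.66)&(abs(W[...,1])<.40)&(Z>.03)&(Z<.13)&(hsv[...,1]<70)&(hsv[...,2]>80)
    nn,l,s,c=cv2.connectedComponentsWithStats(roi.astype(np.uint8))
    for i in range(1,nn):
        if s[i,4]<60: continue
        p=W[l==i]; zt=np.percentile(p[:,2],95); t=p[p[:,2]>zt-.006]
        (u,v),r=cv2.minEnclosingCircle(t[:,:2].astype(np.float32))
        rc=cv2.minAreaRect(p[:,:2].astype(np.float32))
        print("obj px",c[i].round(),"top %.4f centre %.4f %.4f r %.4f"%(np.median(t[:,2]),u,v,r),"foot",np.round(rc[0]+rc[1]+(rc[2],),3))
def holder(f,side,vmax=75):
    W=cloud(f); hsv=cv2.cvtColor(f["frame"],cv2.COLOR_RGB2HSV); Z=W[...,2]
    m=(W[...,0]>.40)&(W[...,0]<.66)&(W[...,1]*side>.04)&(W[...,1]*side<.42)&(Z>.010)&(Z<.045)&(hsv[...,2]<vmax)
    nn,l,s,c=cv2.connectedComponentsWithStats(cv2.morphologyEx(m.astype(np.uint8),cv2.MORPH_CLOSE,np.ones((5,5))))
    i=1+s[1:,4].argmax(); p=W[(l==i)&m]; r=cv2.minAreaRect(p[:,:2].astype(np.float32))
    print("holder",np.round(r[0],4),np.round(r[1],4),r[2],"z",np.percentile(p[:,2],[5,50,90,98]).round(4))
    return r
E
python3 - <<'E'
from h import *
np.set_printoptions(suppress=True)
for n in ("top0","side0","w1"):
    f=load(n); print(n); objs(f); holder(f,-1)
    if n!="w1": holder(f,1,90)
E
```

```text
top0
obj px [366. 144.] top 0.0953 centre 0.5992 -0.0819 r 0.0109 foot [ 0.602 -0.082  0.025  0.021  3.811]
obj px [448. 200.] top 0.0604 centre 0.4846 -0.2532 r 0.0243 foot [ 0.484 -0.253  0.046  0.047  1.907]
obj px [482. 198.] top 0.0781 centre 0.4882 -0.3229 r 0.0106 foot [ 0.488 -0.329  0.031  0.059  4.711]
obj px [417. 204.] top 0.0905 centre 0.4788 -0.1869 r 0.0124 foot [ 0.478 -0.186  0.036  0.037 10.81 ]
obj px [382. 206.] top 0.1047 centre 0.4736 -0.1139 r 0.0111 foot [ 0.473 -0.113  0.036  0.037 63.298]
holder [ 0.4817 -0.2207] [0.073  0.2853] 4.742286682128906 z [0.012  0.0159 0.0387 0.0414]
holder [0.5302 0.223 ] [0.0752 0.2828] 14.178183555603027 z [0.0111 0.0156 0.0355 0.0403]
side0
obj px [394. 204.] top 0.0968 centre 0.5984 -0.0844 r 0.0111 foot [ 0.597 -0.085  0.021  0.022 28.093]
obj px [339. 250.] top 0.1056 centre 0.4730 -0.1166 r 0.0115 foot [ 0.474 -0.154  0.038  0.108  4.429]
obj px [357. 299.] top 0.0617 centre 0.4842 -0.2548 r 0.0250 foot [ 0.483 -0.255  0.047  0.05   4.976]
obj px [371. 339.] top 0.0795 centre 0.4866 -0.3249 r 0.0109 foot [ 0.486 -0.326  0.03   0.046  2.488]
holder [ 0.4791 -0.2241] [0.0755 0.2857] 5.100347518920898 z [0.0114 0.0174 0.04   0.0416]
holder [0.5315 0.2213] [0.0765 0.2869] 14.414974212646484 z [0.0109 0.0173 0.0369 0.0414]
w1
obj px [502.  54.] top 0.0974 centre 0.5984 -0.0838 r 0.0115 foot [ 0.6   -0.084  0.025  0.021 16.29 ]
obj px [372.  79.] top 0.1064 centre 0.4730 -0.1156 r 0.0112 foot [ 0.473 -0.116  0.037  0.037 49.729]
obj px [367. 143.] top 0.0924 centre 0.4775 -0.1880 r 0.0122 foot [ 0.477 -0.188  0.036  0.036 10.35 ]
obj px [366. 194.] top 0.0623 centre 0.4840 -0.2546 r 0.0243 foot [ 0.483 -0.254  0.047  0.048  6.843]
obj px [361. 243.] top 0.0802 centre 0.4865 -0.3248 r 0.0102 foot [ 0.488 -0.331  0.035  0.063 11.803]
holder [ 0.4805 -0.2233] [0.076  0.2857] 4.444781303405762 z [0.0141 0.0176 0.0409 0.0422]
```

Run:
```python
from h import *
np.set_printoptions(suppress=True)
P,R=plan((.473,-.1155,.19),.083)
plan((.473,-.1155,.043),.083,P=P,R=R)
```

```text
offset [0.705 0.423 0.738] rotation [-0.     0.    -0.003] -> tcp [ 0.473 -0.116  0.19 ]
offset [ 0.   -0.    0.98] rotation [0. 0. 0.] -> tcp [ 0.473 -0.116  0.043]
```

>>> drive_tool([
  {"offset": [0.25,0.15,0.1],"rotation": [0,0,0],"claw": 1},
  {"offset": [0.5,0.3,0.3],"rotation": [0,0,0],"claw": 1},
  {"offset": [0.705,0.423,0.5],"rotation": [0,0,0],"claw": 1},
  {"offset": [0.705,0.423,0.74],"rotation": [0,0,0],"claw": 1},
  {"offset": [0.705,0.423,0.74],"rotation": [0,0,0],"claw": 1},
  {"offset": [0.705,0.423,0.74],"rotation": [0,0,0],"claw": 1},
  {"offset": [0.705,0.423,0.74],"rotation": [0,0,0],"claw": 1},
])

```text
clock: 2.07
tcp_pos: [0.4728, -0.1173, 0.1901]
orientation: [-2.136, -2.303, 0.002]
contact_force: [-0.2, -0.5, 0.5]
grip_width: 0.0854
gripper_force: 0.0
```

Run:
```python
from h import *
np.set_printoptions(suppress=True)
o=get_obs(); print(o["tcp_pos"])
plan((.473,-.1155,.043),.083)
```

```text
[ 0.47280897 -0.11734411  0.19008911]
offset [0.012 0.004 0.981] rotation [-0.001  0.    -0.004] -> tcp [ 0.473 -0.116  0.043]
```

>>> drive_tool([
  {"offset": [0.01,0,0.2],"rotation": [0,0,0],"claw": 1},
  {"offset": [0.01,0,0.4],"rotation": [0,0,0],"claw": 1},
  {"offset": [0.01,0,0.6],"rotation": [0,0,0],"claw": 1},
  {"offset": [0.01,0,0.8],"rotation": [0,0,0],"claw": 1},
  {"offset": [0.01,0,0.92],"rotation": [0,0,0],"claw": 1},
  {"offset": [0.01,0,0.98],"rotation": [0,0,0],"claw": 1},
  {"offset": [0.01,0,0.98],"rotation": [0,0,0],"claw": 1},
  {"offset": [0.01,0,0.98],"rotation": [0,0,0],"claw": 0.6},
  {"offset": [0.01,0,0.98],"rotation": [0,0,0],"claw": 0.5},
  {"offset": [0.01,0,0.98],"rotation": [0,0,0],"claw": 0.45},
  {"offset": [0.01,0,0.98],"rotation": [0,0,0],"claw": 0.4},
  {"offset": [0.01,0,0.98],"rotation": [0,0,0],"claw": 0.35},
  {"offset": [0.01,0,0.98],"rotation": [0,0,0],"claw": 0.3},
  {"offset": [0.01,0,0.98],"rotation": [0,0,0],"claw": 0.2},
  {"offset": [0.01,0,0.98],"rotation": [0,0,0],"claw": 0.2},
  {"offset": [0.01,0,0.98],"rotation": [0,0,0],"claw": 0.2},
], force=40)

```text
clock: 3.4
tcp_pos: [0.474, -0.1143, 0.0443]
orientation: [2.132, 2.305, 0.001]
contact_force: [-1.6, -0.3, 8.0]
grip_width: 0.0371
gripper_force: 38.9
```

>>> drive_tool([
  {"offset": [0,0,-0.05],"rotation": [0,0,0],"claw": 0.2},
  {"offset": [0,0,-0.15],"rotation": [0,0,0],"claw": 0.2},
  {"offset": [0,0,-0.3],"rotation": [0,0,0],"claw": 0.2},
  {"offset": [0,0,-0.45],"rotation": [0,0,0],"claw": 0.2},
  {"offset": [0,0,-0.6],"rotation": [0,0,0],"claw": 0.2},
  {"offset": [0,0,-0.75],"rotation": [0,0,0],"claw": 0.2},
  {"offset": [0,0,-0.85],"rotation": [0,0,0],"claw": 0.2},
  {"offset": [0,0,-0.9],"rotation": [0,0,0],"claw": 0.2},
  {"offset": [0,0,-0.9],"rotation": [0,0,0],"claw": 0.2},
])

```text
clock: 4.15
tcp_pos: [0.4741, -0.114, 0.18]
orientation: [2.131, 2.304, 0.002]
contact_force: [0.1, 0.2, -1.1]
grip_width: 0.0374
gripper_force: 40.0
```

Run:
```python
from h import *
np.set_printoptions(suppress=True)
f=snap("side","s1"); objs(f); cv2.imwrite("pics/s1c.png",cv2.resize(f["frame"][100:400,200:500,::-1],None,fx=2,fy=2))
plan((.557,.1203,.175),.25)
```

```text
obj px [394. 204.] top 0.0965 centre 0.5978 -0.0835 r 0.0123 foot [ 0.598 -0.085  0.021  0.022 20.546]
obj px [344. 264.] top 0.0915 centre 0.4776 -0.1890 r 0.0129 foot [ 0.477 -0.19   0.036  0.036 10.598]
obj px [357. 299.] top 0.0617 centre 0.4832 -0.2545 r 0.0250 foot [ 0.484 -0.254  0.049  0.047 79.285]
obj px [371. 339.] top 0.0795 centre 0.4862 -0.3251 r 0.0105 foot [ 0.486 -0.326  0.03   0.046  2.956]
offset [0.757 0.339 0.012] rotation [ 0.     0.    -0.043] -> tcp [0.515 0.003 0.177]
offset [0.725 0.403 0.012] rotation [ 0.     0.    -0.043] -> tcp [0.557 0.12  0.175]
```

View pics/s1c.png

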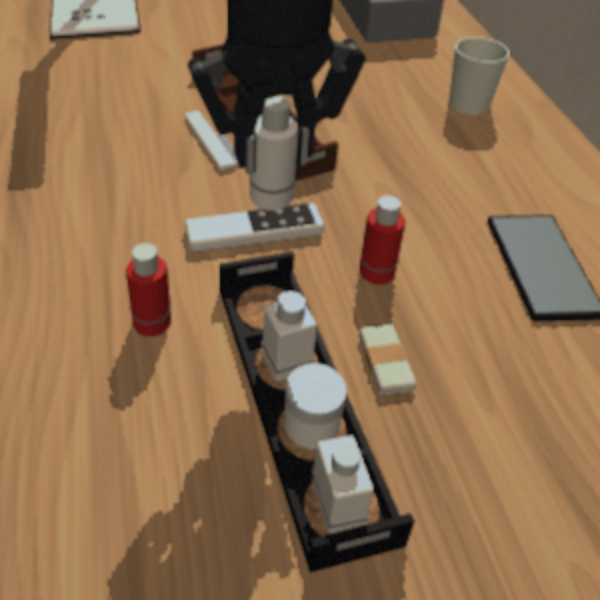

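The side crop shows the tall bottle hanging upright in the gripper at (273,160), with its coaster bare at (265,305). The other three stand untouched.

>>> drive_tool([
  {"offset": [0.1,0.045,0],"rotation": [0,0,0],"claw": 0.2},
  {"offset": [0.25,0.11,0],"rotation": [0,0,-0.01],"claw": 0.2},
  {"offset": [0.4,0.18,0],"rotation": [0,0,-0.02],"claw": 0.2},
  {"offset": [0.55,0.25,0],"rotation": [0,0,-0.03],"claw": 0.2},
  {"offset": [0.755,0.34,0.01],"rotation": [0,0,-0.043],"claw": 0.2},
])

```text
clock: 4.62
tcp_pos: [0.5143, 0.0022, 0.175]
orientation: [-2.033, -2.393, 0.004]
contact_force: [0.2, -0.9, -0.9]
grip_width: 0.037
gripper_force: 40.0
```

>>> drive_tool([
  {"offset": [0.18,0.1,0],"rotation": [0,0,-0.01],"claw": 0.2},
  {"offset": [0.36,0.2,0],"rotation": [0,0,-0.02],"claw": 0.2},
  {"offset": [0.54,0.3,0],"rotation": [0,0,-0.03],"claw": 0.2},
  {"offset": [0.66,0.37,0],"rotation": [0,0,-0.04],"claw": 0.2},
  {"offset": [0.725,0.4,0.01],"rotation": [0,0,-0.043],"claw": 0.2},
  {"offset": [0.725,0.4,0.01],"rotation": [0,0,-0.043],"claw": 0.2},
  {"offset": [0.725,0.4,0.01],"rotation": [0,0,-0.043],"claw": 0.2},
  {"offset": [0.725,0.4,0.01],"rotation": [0,0,-0.043],"claw": 0.2},
])

```text
clock: 5.28
tcp_pos: [0.5559, 0.1178, 0.1742]
orientation: [-1.93, -2.479, 0.004]
contact_force: [-0.2, -1.2, -0.8]
grip_width: 0.0371
gripper_force: 40.0
```

Run:
```python
from h import *
np.set_printoptions(suppress=True)
f=snap("wrist","w2"); 
try: print(holder(f,1,90))
except Exception as e: print(e)
print(get_obs()["tcp_pos"]); plan((.557,.1203,.0415),.25)
```

```text
holder [0.5443 0.1829] [0.0715 0.19  ] 14.389772415161133 z [0.0109 0.0171 0.0211 0.0389]
((0.5442818999290466, 0.18285119533538818), (0.07153918594121933, 0.18998689949512482), 14.389772415161133)
[0.55611007 0.11773064 0.17445077]
offset [0.016 0.011 0.886] rotation [-0.001  0.001 -0.001] -> tcp [0.557 0.12  0.042]
```

View pics/w2.png

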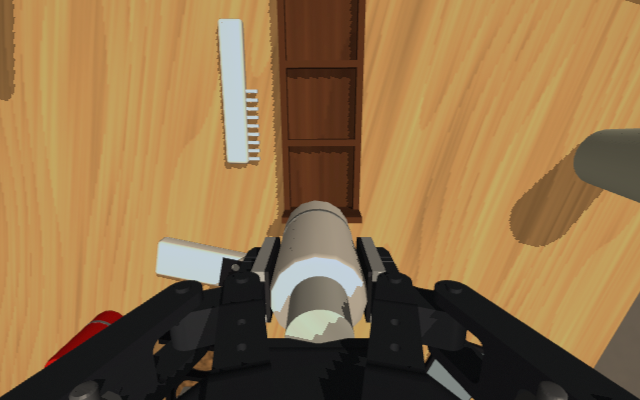

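Wrist view: the bottle is upright in the fingers at (318,250), straight above the rack's near end bay. The rack's ribs show at rows 67 and 143, and its end wall at (320,215).

>>> drive_tool([
  {"offset": [0.02,0.01,0.15],"rotation": [0,0,0],"claw": 0.2},
  {"offset": [0.02,0.012,0.3],"rotation": [0,0,0],"claw": 0.2},
  {"offset": [0.02,0.012,0.45],"rotation": [0,0,0],"claw": 0.2},
  {"offset": [0.02,0.012,0.6],"rotation": [0,0,0],"claw": 0.2},
  {"offset": [0.02,0.012,0.72],"rotation": [0,0,0],"claw": 0.2},
  {"offset": [0.02,0.012,0.8],"rotation": [0,0,0],"claw": 0.2},
  {"offset": [0.02,0.012,0.85],"rotation": [0,0,0],"claw": 0.2},
  {"offset": [0.02,0.012,0.87],"rotation": [0,0,0],"claw": 0.2},
  {"offset": [0.02,0.012,0.88],"rotation": [0,0,0],"claw": 0.2},
  {"offset": [0.02,0.012,0.88],"rotation": [0,0,0],"claw": 0.2},
  {"offset": [0.02,0.012,0.88],"rotation": [0,0,0],"claw": 0.2},
])

```text
clock: 6.25
tcp_pos: [0.5583, 0.1236, 0.044]
orientation: [1.927, 2.48, 0.002]
contact_force: [-0.5, -0.1, -0.2]
grip_width: 0.0372
gripper_force: 40.1
```

>>> drive_tool([
  {"offset": [-0.01,0,0.008],"rotation": [0,0,0],"claw": 0.2},
  {"offset": [-0.01,0,0.016],"rotation": [0,0,0],"claw": 0.2},
  {"offset": [-0.01,0,0.016],"rotation": [0,0,0],"claw": 0.2},
  {"offset": [-0.01,0,0.016],"rotation": [0,0,0],"claw": 0.2},
])

```text
clock: 6.58
tcp_pos: [0.5586, 0.1218, 0.0414]
orientation: [1.927, 2.48, 0.001]
contact_force: [-1.2, -0.7, 5.6]
grip_width: 0.037
gripper_force: 40.4
```

Landed (5.6 N up). I release slowly, then rise.

>>> drive_tool([
  {"offset": [0,0,0],"rotation": [0,0,0],"claw": 0.48},
  {"offset": [0,0,0],"rotation": [0,0,0],"claw": 0.55},
  {"offset": [0,0,0],"rotation": [0,0,0],"claw": 0.7},
  {"offset": [0,0,0],"rotation": [0,0,0],"claw": 1},
  {"offset": [0,0,0],"rotation": [0,0,0],"claw": 1},
  {"offset": [0,0,0],"rotation": [0,0,0],"claw": 1},
  {"offset": [0,0,0],"rotation": [0,0,0],"claw": 1},
  {"offset": [0,0,-0.15],"rotation": [0,0,0],"claw": 1},
  {"offset": [0,0,-0.35],"rotation": [0,0,0],"claw": 1},
  {"offset": [0,0,-0.6],"rotation": [0,0,0],"claw": 1},
  {"offset": [0,0,-0.85],"rotation": [0,0,0],"claw": 1},
  {"offset": [0,0,-1],"rotation": [0,0,0],"claw": 1},
  {"offset": [0,0,-1],"rotation": [0,0,0],"claw": 1},
])

```text
clock: 7.67
tcp_pos: [0.561, 0.1234, 0.1963]
orientation: [1.924, 2.476, 0.011]
contact_force: [0.4, 0.9, -0.1]
grip_width: 0.0854
gripper_force: 0.0
```

```bash
cat >> h.py <<'E'
RC=np.array([.531,.222]); RY=.25
def inrack(xy):
    d=np.array(xy)-RC; c,s=np.cos(RY),np.sin(RY); return np.round([c*d[0]+s*d[1],-s*d[0]+c*d[1]],4)
E
python3 - <<'E'
from h import *
np.set_printoptions(suppress=True)
for n in ("side","top"):
    f=snap(n,n+"2"); objs(f); holder(f,1,90)
P,R=plan((.4775,-.1875,.20),.17)
plan((.4775,-.1875,.036),.17,P=P,R=R)
E
```

```text
obj px [348. 160.] top 0.1027 centre 0.5582 0.1197 r 0.0113 foot [ 0.555  0.109  0.045  0.035 78.934]
obj px [394. 204.] top 0.0964 centre 0.5994 -0.0844 r 0.0128 foot [ 0.598 -0.085  0.022  0.022 21.026]
obj px [344. 264.] top 0.0916 centre 0.4776 -0.1885 r 0.0130 foot [ 0.477 -0.19   0.036  0.035 10.805]
obj px [357. 299.] top 0.0617 centre 0.4839 -0.2549 r 0.0247 foot [ 0.483 -0.255  0.049  0.046 74.908]
obj px [371. 339.] top 0.0794 centre 0.4865 -0.3248 r 0.0109 foot [ 0.486 -0.326  0.03   0.046  1.982]
holder [0.5315 0.2225] [0.0761 0.2881] 14.490285873413086 z [0.0111 0.0178 0.0378 0.0414]
obj px [366. 144.] top 0.0953 centre 0.5990 -0.0821 r 0.0112 foot [ 0.601 -0.082  0.02   0.025 88.91 ]
obj px [482. 198.] top 0.0781 centre 0.4879 -0.3232 r 0.0103 foot [ 0.489 -0.329  0.035  0.061 11.1  ]
obj px [448. 200.] top 0.0604 centre 0.4846 -0.2531 r 0.0242 foot [ 0.484 -0.253  0.047  0.046 89.502]
obj px [417. 203.] top 0.0901 centre 0.4782 -0.1867 r 0.0120 foot [ 0.478 -0.186  0.036  0.037 10.518]
holder [0.5078 0.3119] [0.0735 0.0977] 14.488045692443848 z [0.0107 0.0167 0.0354 0.04  ]
offset [-0.933 -0.516 -0.029] rotation [0.   0.   0.02] -> tcp [ 0.518 -0.033  0.196]
offset [-0.953 -0.479 -0.029] rotation [0.   0.   0.02] -> tcp [ 0.478 -0.188  0.2  ]
offset [0.    0.    0.547] rotation [-0.  0. -0.] -> tcp [ 0.478 -0.188  0.118]
offset [0.    0.    0.547] rotation [-0.  0. -0.] -> tcp [ 0.478 -0.188  0.036]
```

>>> drive_tool([
  {"offset": [-0.23,-0.13,0],"rotation": [0,0,0.01],"claw": 1},
  {"offset": [-0.46,-0.26,0],"rotation": [0,0,0.02],"claw": 1},
  {"offset": [-0.7,-0.39,0],"rotation": [0,0,0.02],"claw": 1},
  {"offset": [-0.933,-0.516,0.035],"rotation": [0,0,0.02],"claw": 1},
])

```text
clock: 8.1
tcp_pos: [0.5163, -0.0344, 0.1843]
orientation: [-1.975, -2.442, 0.002]
contact_force: [1.4, -0.4, -0.0]
grip_width: 0.0854
gripper_force: 0.0
```

>>> drive_tool([
  {"offset": [-0.23,-0.12,0],"rotation": [0,0,0.01],"claw": 1},
  {"offset": [-0.46,-0.24,0],"rotation": [0,0,0.02],"claw": 1},
  {"offset": [-0.7,-0.36,0],"rotation": [0,0,0.02],"claw": 1},
  {"offset": [-0.86,-0.44,0.035],"rotation": [0,0,0.02],"claw": 1},
  {"offset": [-0.953,-0.48,0.035],"rotation": [0,0,0.02],"claw": 1},
  {"offset": [-0.953,-0.48,0.035],"rotation": [0,0,0.02],"claw": 1},
  {"offset": [-0.953,-0.48,0.035],"rotation": [0,0,0.02],"claw": 1},
  {"offset": [-0.953,-0.48,0.035],"rotation": [0,0,0.02],"claw": 1},
])

```text
clock: 8.77
tcp_pos: [0.4768, -0.1862, 0.1793]
orientation: [-2.022, -2.402, -0.0]
contact_force: [-0.1, 0.5, 0.1]
grip_width: 0.0851
gripper_force: 0.0
```

Run:
```python
from h import *
np.set_printoptions(suppress=True)
print(get_obs()["tcp_pos"]); plan((.4775,-.1878,.038),.18)
```

```text
[ 0.47677391 -0.18617363  0.17927737]
offset [-0.013  0.004  0.942] rotation [-0.001 -0.001 -0.004] -> tcp [ 0.478 -0.188  0.038]
```

>>> drive_tool([
  {"offset": [-0.01,0,0.2],"rotation": [0,0,0],"claw": 1},
  {"offset": [-0.01,0,0.4],"rotation": [0,0,0],"claw": 1},
  {"offset": [-0.01,0,0.6],"rotation": [0,0,0],"claw": 1},
  {"offset": [-0.01,0,0.8],"rotation": [0,0,0],"claw": 1},
  {"offset": [-0.01,0,0.9],"rotation": [0,0,0],"claw": 1},
  {"offset": [-0.01,0,0.94],"rotation": [0,0,0],"claw": 1},
  {"offset": [-0.01,0,0.94],"rotation": [0,0,0],"claw": 1},
  {"offset": [-0.01,0,0.94],"rotation": [0,0,0],"claw": 0.6},
  {"offset": [-0.01,0,0.94],"rotation": [0,0,0],"claw": 0.5},
  {"offset": [-0.01,0,0.94],"rotation": [0,0,0],"claw": 0.45},
  {"offset": [-0.01,0,0.94],"rotation": [0,0,0],"claw": 0.4},
  {"offset": [-0.01,0,0.94],"rotation": [0,0,0],"claw": 0.35},
  {"offset": [-0.01,0,0.94],"rotation": [0,0,0],"claw": 0.3},
  {"offset": [-0.01,0,0.94],"rotation": [0,0,0],"claw": 0.2},
  {"offset": [-0.01,0,0.94],"rotation": [0,0,0],"claw": 0.2},
  {"offset": [-0.01,0,0.94],"rotation": [0,0,0],"claw": 0.2},
], force=40)

```text
clock: 10.1
tcp_pos: [0.478, -0.1894, 0.0403]
orientation: [2.024, 2.4, 0.001]
contact_force: [-2.2, -0.5, 7.1]
grip_width: 0.0356
gripper_force: 40.5
```

>>> drive_tool([
  {"offset": [0,0,-0.05],"rotation": [0,0,0],"claw": 0.2},
  {"offset": [0,0,-0.15],"rotation": [0,0,0],"claw": 0.2},
  {"offset": [0,0,-0.3],"rotation": [0,0,0],"claw": 0.2},
  {"offset": [0,0,-0.45],"rotation": [0,0,0],"claw": 0.2},
  {"offset": [0,0,-0.6],"rotation": [0,0,0],"claw": 0.2},
  {"offset": [0,0,-0.75],"rotation": [0,0,0],"claw": 0.2},
  {"offset": [0,0,-0.88],"rotation": [0,0,0],"claw": 0.2},
  {"offset": [0,0,-0.95],"rotation": [0,0,0],"claw": 0.2},
  {"offset": [0,0,-0.95],"rotation": [0,0,0],"claw": 0.2},
])

```text
clock: 10.85
tcp_pos: [0.4786, -0.1895, 0.1842]
orientation: [2.022, 2.398, 0.002]
contact_force: [0.2, -1.3, -1.3]
grip_width: 0.0353
gripper_force: 40.0
```

Run:
```python
from h import *
np.set_printoptions(suppress=True)
print(get_obs()["tcp_pos"]); f=snap("side","s3"); objs(f); cv2.imwrite("pics/s3c.png",cv2.resize(f["frame"][90:390,200:500,::-1],None,fx=1.5,fy=1.5))
plan((.540,.1885,.175),.25)
```

```text
[ 0.47855409 -0.18951408  0.18420084]
obj px [394. 204.] top 0.0966 centre 0.5988 -0.0842 r 0.0118 foot [ 0.598 -0.085  0.021  0.023 10.868]
obj px [357. 299.] top 0.0617 centre 0.4844 -0.2549 r 0.0250 foot [ 0.483 -0.254  0.049  0.046 75.133]
obj px [371. 339.] top 0.0795 centre 0.4865 -0.3257 r 0.0107 foot [ 0.486 -0.326  0.03   0.047  2.396]
offset [0.804 0.278 0.016] rotation [ 0.     0.    -0.013] -> tcp [ 0.498 -0.063  0.18 ]
offset [0.797 0.3   0.016] rotation [ 0.     0.    -0.013] -> tcp [0.519 0.063 0.178]
offset [0.788 0.321 0.016] rotation [ 0.     0.    -0.013] -> tcp [0.54  0.188 0.175]
```

View pics/s3c.png

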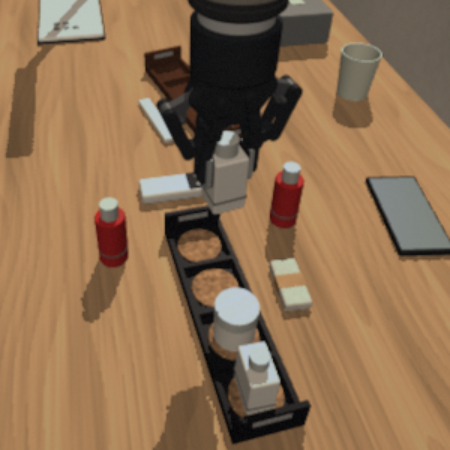

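The crop shows the square bottle hanging upright at (228,175), and two coasters are now bare at (200,243) and (213,288). The path to the rack clears the placed tall bottle, with the square bottle's underside at about 0.15 m.

>>> drive_tool([
  {"offset": [0.1,0.03,0],"rotation": [0,0,0],"claw": 0.2},
  {"offset": [0.25,0.09,0],"rotation": [0,0,0],"claw": 0.2},
  {"offset": [0.43,0.15,0],"rotation": [0,0,-0.01],"claw": 0.2},
  {"offset": [0.61,0.21,0],"rotation": [0,0,-0.013],"claw": 0.2},
  {"offset": [0.805,0.28,0.01],"rotation": [0,0,-0.013],"claw": 0.2},
])

```text
clock: 11.32
tcp_pos: [0.4971, -0.0624, 0.1787]
orientation: [-1.993, -2.426, 0.002]
contact_force: [0.9, -0.3, -0.9]
grip_width: 0.0356
gripper_force: 40.0
```

>>> drive_tool([
  {"offset": [0.2,0.075,0],"rotation": [0,0,0],"claw": 0.2},
  {"offset": [0.4,0.15,0],"rotation": [0,0,0],"claw": 0.2},
  {"offset": [0.6,0.225,0],"rotation": [0,0,-0.01],"claw": 0.2},
  {"offset": [0.797,0.3,0.01],"rotation": [0,0,-0.013],"claw": 0.2},
])

```text
clock: 11.65
tcp_pos: [0.5182, 0.0644, 0.1772]
orientation: [-1.959, -2.454, 0.003]
contact_force: [0.8, -0.1, -0.0]
grip_width: 0.0353
gripper_force: 40.0
```

>>> drive_tool([
  {"offset": [0.2,0.08,0],"rotation": [0,0,0],"claw": 0.2},
  {"offset": [0.4,0.16,0],"rotation": [0,0,0],"claw": 0.2},
  {"offset": [0.58,0.235,0],"rotation": [0,0,-0.01],"claw": 0.2},
  {"offset": [0.71,0.29,0.01],"rotation": [0,0,-0.013],"claw": 0.2},
  {"offset": [0.788,0.32,0.01],"rotation": [0,0,-0.013],"claw": 0.2},
  {"offset": [0.788,0.32,0.01],"rotation": [0,0,-0.013],"claw": 0.2},
  {"offset": [0.788,0.32,0.01],"rotation": [0,0,-0.013],"claw": 0.2},
  {"offset": [0.788,0.32,0.01],"rotation": [0,0,-0.013],"claw": 0.2},
])

```text
clock: 12.32
tcp_pos: [0.5396, 0.1868, 0.1763]
orientation: [1.932, 2.477, -0.004]
contact_force: [0.2, -0.2, -1.0]
grip_width: 0.0356
gripper_force: 40.0
```

Run:
```python
from h import *
np.set_printoptions(suppress=True)
for i in range(3): grab_frame("top"); print(get_obs()["tcp_pos"])
plan((.540,.1895,.038),.25)
```

```text
[0.53979863 0.18662783 0.17656503]
[0.53989396 0.18676295 0.17676127]
[0.54000353 0.18706176 0.17698529]
offset [0.017 0.004 0.927] rotation [-0.     0.    -0.002] -> tcp [0.54  0.19  0.038]
```

>>> drive_tool([
  {"offset": [0.01,0,0.15],"rotation": [0,0,0],"claw": 0.2},
  {"offset": [0.01,0,0.3],"rotation": [0,0,0],"claw": 0.2},
  {"offset": [0.01,0,0.45],"rotation": [0,0,0],"claw": 0.2},
  {"offset": [0.01,0,0.6],"rotation": [0,0,0],"claw": 0.2},
  {"offset": [0.01,0,0.74],"rotation": [0,0,0],"claw": 0.2},
  {"offset": [0.01,0,0.84],"rotation": [0,0,0],"claw": 0.2},
  {"offset": [0.01,0,0.9],"rotation": [0,0,0],"claw": 0.2},
  {"offset": [0.01,0,0.915],"rotation": [0,0,0],"claw": 0.2},
  {"offset": [0.01,0,0.93],"rotation": [0,0,0],"claw": 0.2},
  {"offset": [0.01,0,0.93],"rotation": [0,0,0],"claw": 0.2},
  {"offset": [0.01,0,0.93],"rotation": [0,0,0],"claw": 0.2},
])

```text
clock: 13.38
tcp_pos: [0.5402, 0.1906, 0.0386]
orientation: [1.929, 2.478, 0.002]
contact_force: [1.0, -0.2, -0.7]
grip_width: 0.0355
gripper_force: 40.1
```

>>> drive_tool([
  {"offset": [-0.01,0,0.007],"rotation": [0,0,0],"claw": 0.2},
  {"offset": [-0.01,0,0.014],"rotation": [0,0,0],"claw": 0.2},
  {"offset": [-0.01,0,0.014],"rotation": [0,0,0],"claw": 0.2},
  {"offset": [-0.01,0,0.014],"rotation": [0,0,0],"claw": 0.2},
])

```text
clock: 13.72
tcp_pos: [0.5407, 0.1891, 0.0373]
orientation: [1.929, 2.478, 0.002]
contact_force: [-3.0, -1.5, 10.8]
grip_width: 0.0351
gripper_force: 41.3
```

Landed. Release and rise.

>>> drive_tool([
  {"offset": [0,0,0],"rotation": [0,0,0],"claw": 0.46},
  {"offset": [0,0,0],"rotation": [0,0,0],"claw": 0.53},
  {"offset": [0,0,0],"rotation": [0,0,0],"claw": 0.7},
  {"offset": [0,0,0],"rotation": [0,0,0],"claw": 1},
  {"offset": [0,0,0],"rotation": [0,0,0],"claw": 1},
  {"offset": [0,0,0],"rotation": [0,0,0],"claw": 1},
  {"offset": [0,0,0],"rotation": [0,0,0],"claw": 1},
  {"offset": [0,0,-0.15],"rotation": [0,0,0],"claw": 1},
  {"offset": [0,0,-0.35],"rotation": [0,0,0],"claw": 1},
  {"offset": [0,0,-0.6],"rotation": [0,0,0],"claw": 1},
  {"offset": [0,0,-0.85],"rotation": [0,0,0],"claw": 1},
  {"offset": [0,0,-0.96],"rotation": [0,0,0],"claw": 1},
  {"offset": [0,0,-0.96],"rotation": [0,0,0],"claw": 1},
])

```text
clock: 14.8
tcp_pos: [0.5423, 0.1905, 0.1843]
orientation: [1.927, 2.476, 0.011]
contact_force: [0.8, 0.3, 0.2]
grip_width: 0.0852
gripper_force: 0.0
```

Run:
```python
from h import *
np.set_printoptions(suppress=True)
f=snap("side","side4"); objs(f)
cv2.imwrite("pics/s4c.png",cv2.resize(f["frame"][90:390,200:500,::-1],None,fx=1.5,fy=1.5))
P,R=plan((.484,-.2545,.17),.083)
```

```text
obj px [342. 154.] top 0.1025 centre 0.5592 0.1196 r 0.0121 foot [ 0.55   0.148  0.036  0.121 14.043]
obj px [394. 204.] top 0.0966 centre 0.5972 -0.0833 r 0.0123 foot [ 0.597 -0.085  0.02   0.022 23.451]
obj px [357. 299.] top 0.0617 centre 0.4845 -0.2548 r 0.0249 foot [ 0.484 -0.255  0.048  0.047 88.872]
obj px [371. 339.] top 0.0796 centre 0.4867 -0.3249 r 0.0107 foot [ 0.486 -0.326  0.03   0.046  2.433]
offset [-0.925 -0.365  0.024] rotation [ 0.001 -0.     0.027] -> tcp [0.522 0.042 0.178]
offset [-0.944 -0.314  0.025] rotation [ 0.001 -0.     0.027] -> tcp [ 0.503 -0.106  0.174]
offset [-0.96  -0.261  0.026] rotation [ 0.001 -0.     0.027] -> tcp [ 0.484 -0.254  0.17 ]
```

View pics/s4c.png

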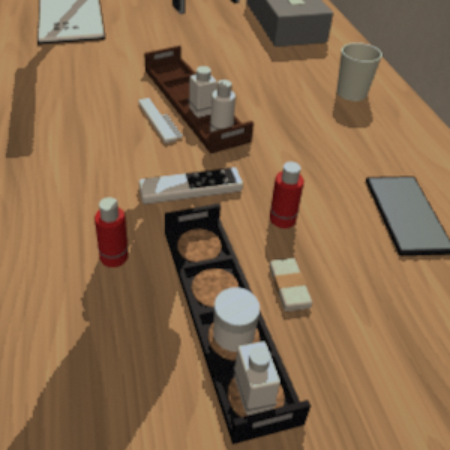

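The crop shows the tall bottle (223,105) and the square bottle (203,90) both upright in the rack's two right-hand bays. The jar is next.

>>> drive_tool([
  {"offset": [-0.23,-0.09,0],"rotation": [0,0,0.01],"claw": 1},
  {"offset": [-0.46,-0.18,0],"rotation": [0,0,0.02],"claw": 1},
  {"offset": [-0.7,-0.27,0],"rotation": [0,0,0.027],"claw": 1},
  {"offset": [-0.925,-0.365,0.02],"rotation": [0,0,0.027],"claw": 1},
])

```text
clock: 15.18
tcp_pos: [0.5198, 0.039, 0.1753]
orientation: [-1.996, -2.425, 0.002]
contact_force: [0.2, -0.6, -0.2]
grip_width: 0.0851
gripper_force: 0.0
```

>>> drive_tool([
  {"offset": [-0.23,-0.08,0],"rotation": [0,0,0.01],"claw": 1},
  {"offset": [-0.46,-0.16,0],"rotation": [0,0,0.02],"claw": 1},
  {"offset": [-0.7,-0.235,0],"rotation": [0,0,0.027],"claw": 1},
  {"offset": [-0.945,-0.315,0.03],"rotation": [0,0,0.027],"claw": 1},
])

```text
clock: 15.52
tcp_pos: [0.5008, -0.1088, 0.1712]
orientation: [-2.06, -2.37, 0.001]
contact_force: [0.8, 0.2, -0.9]
grip_width: 0.0854
gripper_force: 0.0
```

>>> drive_tool([
  {"offset": [-0.23,-0.065,0],"rotation": [0,0,0.01],"claw": 1},
  {"offset": [-0.46,-0.13,0],"rotation": [0,0,0.02],"claw": 1},
  {"offset": [-0.68,-0.19,0],"rotation": [0,0,0.027],"claw": 1},
  {"offset": [-0.86,-0.24,0.03],"rotation": [0,0,0.027],"claw": 1},
  {"offset": [-0.96,-0.26,0.03],"rotation": [0,0,0.027],"claw": 1},
  {"offset": [-0.96,-0.26,0.03],"rotation": [0,0,0.027],"claw": 1},
  {"offset": [-0.96,-0.26,0.03],"rotation": [0,0,0.027],"claw": 1},
  {"offset": [-0.96,-0.26,0.03],"rotation": [0,0,0.027],"claw": 1},
])

```text
clock: 16.18
tcp_pos: [0.483, -0.2537, 0.1666]
orientation: [-2.121, -2.315, -0.0]
contact_force: [0.1, 1.3, -0.4]
grip_width: 0.0854
gripper_force: 0.0
```

Run:
```python
from h import *
np.set_printoptions(suppress=True)
for i in range(3): grab_frame("top"); 
print(get_obs()["tcp_pos"])
plan((.484,-.2545,.031),.083)
```

```text
[ 0.48356226 -0.25360154  0.1673735 ]
offset [-0.007  0.003  0.909] rotation [-0.    -0.     0.003] -> tcp [ 0.484 -0.254  0.031]
```

>>> drive_tool([
  {"offset": [-0.007,0,0.2],"rotation": [0,0,0],"claw": 1},
  {"offset": [-0.007,0,0.4],"rotation": [0,0,0],"claw": 1},
  {"offset": [-0.007,0,0.6],"rotation": [0,0,0],"claw": 1},
  {"offset": [-0.007,0,0.8],"rotation": [0,0,0],"claw": 1},
  {"offset": [-0.007,0,0.9],"rotation": [0,0,0],"claw": 1},
  {"offset": [-0.007,0,0.93],"rotation": [0,0,0],"claw": 1},
  {"offset": [-0.007,0,0.93],"rotation": [0,0,0],"claw": 1},
  {"offset": [-0.007,0,0.93],"rotation": [0,0,0],"claw": 0.7},
  {"offset": [-0.007,0,0.93],"rotation": [0,0,0],"claw": 0.62},
  {"offset": [-0.007,0,0.93],"rotation": [0,0,0],"claw": 0.57},
  {"offset": [-0.007,0,0.93],"rotation": [0,0,0],"claw": 0.52},
  {"offset": [-0.007,0,0.93],"rotation": [0,0,0],"claw": 0.45},
  {"offset": [-0.007,0,0.93],"rotation": [0,0,0],"claw": 0.35},
  {"offset": [-0.007,0,0.93],"rotation": [0,0,0],"claw": 0.35},
  {"offset": [-0.007,0,0.93],"rotation": [0,0,0],"claw": 0.35},
  {"offset": [-0.007,0,0.93],"rotation": [0,0,0],"claw": 0.35},
], force=40)

```text
clock: 17.67
tcp_pos: [0.4843, -0.2567, 0.0296]
orientation: [2.122, 2.313, 0.001]
contact_force: [-1.7, 0.1, 6.5]
grip_width: 0.0466
gripper_force: 40.2
```

>>> drive_tool([
  {"offset": [0,0,-0.05],"rotation": [0,0,0],"claw": 0.35},
  {"offset": [0,0,-0.15],"rotation": [0,0,0],"claw": 0.35},
  {"offset": [0,0,-0.3],"rotation": [0,0,0],"claw": 0.35},
  {"offset": [0,0,-0.45],"rotation": [0,0,0],"claw": 0.35},
  {"offset": [0,0,-0.6],"rotation": [0,0,0],"claw": 0.35},
  {"offset": [0,0,-0.75],"rotation": [0,0,0],"claw": 0.35},
  {"offset": [0,0,-0.88],"rotation": [0,0,0],"claw": 0.35},
  {"offset": [0,0,-0.95],"rotation": [0,0,0],"claw": 0.35},
  {"offset": [0,0,-0.95],"rotation": [0,0,0],"claw": 0.35},
])

```text
clock: 18.42
tcp_pos: [0.4848, -0.2569, 0.1735]
orientation: [2.121, 2.311, 0.002]
contact_force: [-0.2, -0.8, -1.5]
grip_width: 0.0468
gripper_force: 41.3
```

Run:
```python
from h import *
np.set_printoptions(suppress=True)
print(get_obs()["tcp_pos"]); f=snap("side","s5"); cv2.imwrite("pics/s5c.png",cv2.resize(f["frame"][90:390,200:500,::-1],None,fx=1.5,fy=1.5))
plan((.5225,.257,.175),.25)
```

```text
[ 0.48479313 -0.25694541  0.17349013]
offset [ 0.847  0.138 -0.007] rotation [ 0.     0.    -0.021] -> tcp [ 0.494 -0.128  0.173]
offset [ 0.841  0.172 -0.006] rotation [ 0.     0.    -0.021] -> tcp [0.503 0.    0.173]
offset [ 0.833  0.207 -0.006] rotation [ 0.     0.    -0.021] -> tcp [0.513 0.129 0.174]
offset [ 0.824  0.241 -0.006] rotation [ 0.     0.    -0.021] -> tcp [0.522 0.257 0.175]
```

View pics/s5c.png

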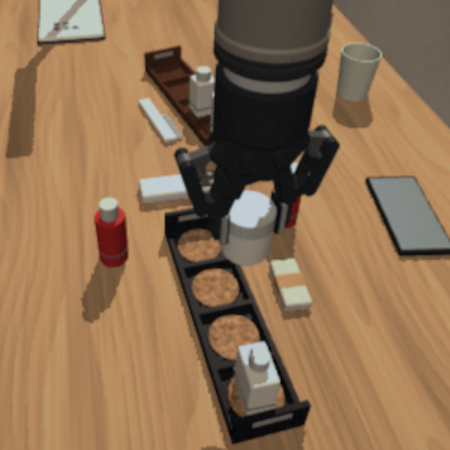

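The crop shows the jar level in the fingers at (248,225), its coaster bare at (233,337) and the flask untouched. On to the rack.

>>> drive_tool([
  {"offset": [0.1,0.015,0],"rotation": [0,0,0],"claw": 0.35},
  {"offset": [0.25,0.04,0],"rotation": [0,0,0],"claw": 0.35},
  {"offset": [0.45,0.075,0],"rotation": [0,0,-0.01],"claw": 0.35},
  {"offset": [0.65,0.105,0],"rotation": [0,0,-0.02],"claw": 0.35},
  {"offset": [0.847,0.138,0],"rotation": [0,0,-0.021],"claw": 0.35},
])

```text
clock: 18.88
tcp_pos: [0.4918, -0.1266, 0.169]
orientation: [-2.073, -2.358, 0.002]
contact_force: [0.6, 0.7, -0.9]
grip_width: 0.047
gripper_force: 41.3
```

>>> drive_tool([
  {"offset": [0.21,0.043,0],"rotation": [0,0,0],"claw": 0.35},
  {"offset": [0.42,0.086,0],"rotation": [0,0,-0.01],"claw": 0.35},
  {"offset": [0.63,0.13,0],"rotation": [0,0,-0.02],"claw": 0.35},
  {"offset": [0.841,0.172,0],"rotation": [0,0,-0.021],"claw": 0.35},
])

```text
clock: 19.22
tcp_pos: [0.5014, 0.0018, 0.1691]
orientation: [-2.023, -2.401, 0.002]
contact_force: [0.7, 0.1, -1.1]
grip_width: 0.0467
gripper_force: 41.3
```

>>> drive_tool([
  {"offset": [0.21,0.052,0],"rotation": [0,0,0],"claw": 0.35},
  {"offset": [0.42,0.104,0],"rotation": [0,0,-0.01],"claw": 0.35},
  {"offset": [0.63,0.156,0],"rotation": [0,0,-0.02],"claw": 0.35},
  {"offset": [0.833,0.207,0],"rotation": [0,0,-0.021],"claw": 0.35},
])

```text
clock: 19.55
tcp_pos: [0.5109, 0.1302, 0.169]
orientation: [-1.971, -2.444, 0.003]
contact_force: [0.5, -0.3, -0.3]
grip_width: 0.0471
gripper_force: 41.3
```

>>> drive_tool([
  {"offset": [0.21,0.06,0],"rotation": [0,0,0],"claw": 0.35},
  {"offset": [0.42,0.12,0],"rotation": [0,0,-0.01],"claw": 0.35},
  {"offset": [0.6,0.175,0],"rotation": [0,0,-0.02],"claw": 0.35},
  {"offset": [0.74,0.216,0],"rotation": [0,0,-0.021],"claw": 0.35},
  {"offset": [0.824,0.241,0],"rotation": [0,0,-0.021],"claw": 0.35},
  {"offset": [0.824,0.241,0],"rotation": [0,0,-0.021],"claw": 0.35},
  {"offset": [0.824,0.241,0],"rotation": [0,0,-0.021],"claw": 0.35},
  {"offset": [0.824,0.241,0],"rotation": [0,0,-0.021],"claw": 0.35},
])

```text
clock: 20.22
tcp_pos: [0.5213, 0.2552, 0.1696]
orientation: [1.924, 2.483, -0.004]
contact_force: [-0.4, -0.7, -1.0]
grip_width: 0.047
gripper_force: 41.3
```

Run:
```python
from h import *
np.set_printoptions(suppress=True)
for i in range(3): grab_frame("top")
print(get_obs()["tcp_pos"])
plan((.5225,.256,.028),.25)
```

```text
[0.52165964 0.25540701 0.17027323]
offset [0.004 0.007 0.948] rotation [-0.     0.001  0.001] -> tcp [0.522 0.256 0.028]
```

>>> drive_tool([
  {"offset": [0,0.005,0.15],"rotation": [0,0,0],"claw": 0.35},
  {"offset": [0,0.005,0.3],"rotation": [0,0,0],"claw": 0.35},
  {"offset": [0,0.005,0.45],"rotation": [0,0,0],"claw": 0.35},
  {"offset": [0,0.005,0.6],"rotation": [0,0,0],"claw": 0.35},
  {"offset": [0,0.005,0.74],"rotation": [0,0,0],"claw": 0.35},
  {"offset": [0,0.005,0.85],"rotation": [0,0,0],"claw": 0.35},
  {"offset": [0,0.005,0.92],"rotation": [0,0,0],"claw": 0.35},
  {"offset": [0,0.005,0.94],"rotation": [0,0,0],"claw": 0.35},
  {"offset": [0,0.005,0.95],"rotation": [0,0,0],"claw": 0.35},
  {"offset": [0,0.005,0.95],"rotation": [0,0,0],"claw": 0.35},
  {"offset": [0,0.005,0.95],"rotation": [0,0,0],"claw": 0.35},
])

```text
clock: 21.28
tcp_pos: [0.5228, 0.2578, 0.0291]
orientation: [1.922, 2.484, 0.003]
contact_force: [0.5, -0.1, -0.5]
grip_width: 0.0469
gripper_force: 41.3
```

>>> drive_tool([
  {"offset": [0,0,0.007],"rotation": [0,0,0],"claw": 0.35},
  {"offset": [0,0,0.012],"rotation": [0,0,0],"claw": 0.35},
  {"offset": [0,0,0.012],"rotation": [0,0,0],"claw": 0.35},
  {"offset": [0,0,0.012],"rotation": [0,0,0],"claw": 0.35},
])

```text
clock: 21.62
tcp_pos: [0.5225, 0.2577, 0.0267]
orientation: [1.922, 2.484, 0.001]
contact_force: [0.1, 0.1, 1.4]
grip_width: 0.0469
gripper_force: 41.4
```

Touching. Release and rise.

>>> drive_tool([
  {"offset": [0,0,0.004],"rotation": [0,0,0],"claw": 0.35},
  {"offset": [0,0,0.004],"rotation": [0,0,0],"claw": 0.58},
  {"offset": [0,0,0.004],"rotation": [0,0,0],"claw": 0.66},
  {"offset": [0,0,0.004],"rotation": [0,0,0],"claw": 0.8},
  {"offset": [0,0,0.004],"rotation": [0,0,0],"claw": 1},
  {"offset": [0,0,0],"rotation": [0,0,0],"claw": 1},
  {"offset": [0,0,0],"rotation": [0,0,0],"claw": 1},
  {"offset": [0,0,0],"rotation": [0,0,0],"claw": 1},
  {"offset": [0,0,-0.15],"rotation": [0,0,0],"claw": 1},
  {"offset": [0,0,-0.35],"rotation": [0,0,0],"claw": 1},
  {"offset": [0,0,-0.6],"rotation": [0,0,0],"claw": 1},
  {"offset": [0,0,-0.85],"rotation": [0,0,0],"claw": 1},
  {"offset": [0,0,-0.98],"rotation": [0,0,0],"claw": 1},
  {"offset": [0,0,-0.98],"rotation": [0,0,0],"claw": 1},
])

```text
clock: 22.78
tcp_pos: [0.5245, 0.2595, 0.1785]
orientation: [1.92, 2.482, 0.012]
contact_force: [0.4, 0.3, 0.1]
grip_width: 0.0854
gripper_force: 0.0
```

Run:
```python
from h import *
np.set_printoptions(suppress=True)
f=snap("side","side6"); objs(f)
cv2.imwrite("pics/s6c.png",cv2.resize(f["frame"][90:390,200:500,::-1],None,fx=1.5,fy=1.5))
print(get_obs()["tcp_pos"]); plan((.4867,-.3245,.175),.06)
```

```text
obj px [337. 150.] top 0.1018 centre 0.5576 0.1193 r 0.0121 foot [ 0.543  0.185  0.047  0.196 16.581]
obj px [394. 204.] top 0.0965 centre 0.5978 -0.0837 r 0.0120 foot [ 0.598 -0.085  0.022  0.021 51.206]
obj px [371. 339.] top 0.0796 centre 0.4864 -0.3254 r 0.0108 foot [ 0.486 -0.326  0.03   0.046  2.331]
[0.52341404 0.25843329 0.17581588]
offset [-0.925 -0.303 -0.001] rotation [ 0.001 -0.     0.024] -> tcp [0.514 0.113 0.176]
offset [-0.939 -0.258 -0.   ] rotation [ 0.001 -0.     0.024] -> tcp [ 0.505 -0.033  0.175]
offset [-0.95  -0.212  0.   ] rotation [ 0.001 -0.     0.024] -> tcp [ 0.496 -0.179  0.175]
offset [-0.959 -0.166  0.001] rotation [ 0.001 -0.     0.024] -> tcp [ 0.487 -0.324  0.175]
```

View pics/s6c.png

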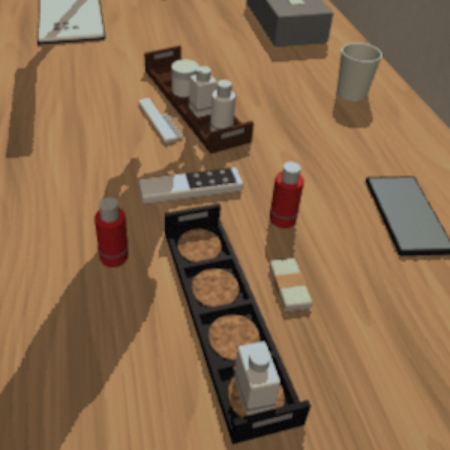

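The jar stands in the third bay at (184,77). Only the flask remains at (258,378). I return for it.

>>> drive_tool([
  {"offset": [-0.23,-0.075,0],"rotation": [0,0,0.01],"claw": 1},
  {"offset": [-0.46,-0.15,0],"rotation": [0,0,0.02],"claw": 1},
  {"offset": [-0.7,-0.23,0],"rotation": [0,0,0.024],"claw": 1},
  {"offset": [-0.925,-0.303,0],"rotation": [0,0,0.024],"claw": 1},
])

```text
clock: 23.17
tcp_pos: [0.5115, 0.1095, 0.1716]
orientation: [-1.981, -2.437, 0.004]
contact_force: [-0.2, -1.4, -0.3]
grip_width: 0.0855
gripper_force: 0.0
```

>>> drive_tool([
  {"offset": [-0.23,-0.065,0],"rotation": [0,0,0.01],"claw": 1},
  {"offset": [-0.46,-0.13,0],"rotation": [0,0,0.02],"claw": 1},
  {"offset": [-0.7,-0.19,0],"rotation": [0,0,0.024],"claw": 1},
  {"offset": [-0.939,-0.258,0],"rotation": [0,0,0.024],"claw": 1},
])

```text
clock: 23.5
tcp_pos: [0.5026, -0.0359, 0.1719]
orientation: [-2.039, -2.388, 0.002]
contact_force: [0.8, 0.8, 0.1]
grip_width: 0.0854
gripper_force: 0.0
```

>>> drive_tool([
  {"offset": [-0.23,-0.05,0],"rotation": [0,0,0.01],"claw": 1},
  {"offset": [-0.46,-0.1,0],"rotation": [0,0,0.02],"claw": 1},
  {"offset": [-0.7,-0.155,0],"rotation": [0,0,0.024],"claw": 1},
  {"offset": [-0.95,-0.212,0],"rotation": [0,0,0.024],"claw": 1},
])

```text
clock: 23.83
tcp_pos: [0.4935, -0.1811, 0.1718]
orientation: [-2.094, -2.339, 0.001]
contact_force: [1.4, -0.2, 0.0]
grip_width: 0.0852
gripper_force: 0.0
```

>>> drive_tool([
  {"offset": [-0.23,-0.04,0],"rotation": [0,0,0.01],"claw": 1},
  {"offset": [-0.46,-0.08,0],"rotation": [0,0,0.02],"claw": 1},
  {"offset": [-0.68,-0.12,0],"rotation": [0,0,0.024],"claw": 1},
  {"offset": [-0.86,-0.15,0],"rotation": [0,0,0.024],"claw": 1},
  {"offset": [-0.959,-0.166,0],"rotation": [0,0,0.024],"claw": 1},
  {"offset": [-0.959,-0.166,0],"rotation": [0,0,0.024],"claw": 1},
  {"offset": [-0.959,-0.166,0],"rotation": [0,0,0.024],"claw": 1},
  {"offset": [-0.959,-0.166,0],"rotation": [0,0,0.024],"claw": 1},
])

```text
clock: 24.5
tcp_pos: [0.4862, -0.3231, 0.1726]
orientation: [-2.148, -2.291, -0.001]
contact_force: [0.4, 1.3, -0.3]
grip_width: 0.0856
gripper_force: 0.0
```

Run:
```python
from h import *
np.set_printoptions(suppress=True)
for i in range(3): grab_frame("top"); 
print(get_obs()["tcp_pos"])
plan((.4867,-.3247,.031),.06)
```

```text
[ 0.48648605 -0.32348134  0.17326679]
offset [-0.009  0.001  0.948] rotation [ 0.    -0.     0.002] -> tcp [ 0.487 -0.325  0.031]
```

>>> drive_tool([
  {"offset": [-0.007,0,0.2],"rotation": [0,0,0],"claw": 1},
  {"offset": [-0.007,0,0.4],"rotation": [0,0,0],"claw": 1},
  {"offset": [-0.007,0,0.6],"rotation": [0,0,0],"claw": 1},
  {"offset": [-0.007,0,0.8],"rotation": [0,0,0],"claw": 1},
  {"offset": [-0.007,0,0.9],"rotation": [0,0,0],"claw": 1},
  {"offset": [-0.007,0,0.95],"rotation": [0,0,0],"claw": 1},
  {"offset": [-0.007,0,0.95],"rotation": [0,0,0],"claw": 1},
  {"offset": [-0.007,0,0.95],"rotation": [0,0,0],"claw": 0.55},
  {"offset": [-0.007,0,0.95],"rotation": [0,0,0],"claw": 0.45},
  {"offset": [-0.007,0,0.95],"rotation": [0,0,0],"claw": 0.38},
  {"offset": [-0.007,0,0.95],"rotation": [0,0,0],"claw": 0.34},
  {"offset": [-0.007,0,0.95],"rotation": [0,0,0],"claw": 0.3},
  {"offset": [-0.007,0,0.95],"rotation": [0,0,0],"claw": 0.2},
  {"offset": [-0.007,0,0.95],"rotation": [0,0,0],"claw": 0.15},
  {"offset": [-0.007,0,0.95],"rotation": [0,0,0],"claw": 0.15},
  {"offset": [-0.007,0,0.95],"rotation": [0,0,0],"claw": 0.15},
], force=40)

```text
clock: 25.98
tcp_pos: [0.4867, -0.3269, 0.0319]
orientation: [2.151, 2.288, 0.0]
contact_force: [-0.3, 0.3, 5.4]
grip_width: 0.0291
gripper_force: 39.4
```

>>> drive_tool([
  {"offset": [0,0,-0.05],"rotation": [0,0,0],"claw": 0.15},
  {"offset": [0,0,-0.15],"rotation": [0,0,0],"claw": 0.15},
  {"offset": [0,0,-0.3],"rotation": [0,0,0],"claw": 0.15},
  {"offset": [0,0,-0.45],"rotation": [0,0,0],"claw": 0.15},
  {"offset": [0,0,-0.6],"rotation": [0,0,0],"claw": 0.15},
  {"offset": [0,0,-0.75],"rotation": [0,0,0],"claw": 0.15},
  {"offset": [0,0,-0.88],"rotation": [0,0,0],"claw": 0.15},
  {"offset": [0,0,-0.96],"rotation": [0,0,0],"claw": 0.15},
  {"offset": [0,0,-0.96],"rotation": [0,0,0],"claw": 0.15},
])

```text
clock: 26.73
tcp_pos: [0.4874, -0.3272, 0.1777]
orientation: [2.148, 2.285, 0.001]
contact_force: [0.4, -0.7, -0.7]
grip_width: 0.0295
gripper_force: 39.4
```

Run:
```python
from h import *
np.set_printoptions(suppress=True)
print(get_obs()["tcp_pos"]); f=snap("side","s7"); cv2.imwrite("pics/s7c.png",cv2.resize(f["frame"][90:390,200:500,::-1],None,fx=1.5,fy=1.5))
plan((.505,.324,.175),.25)
```

```text
[ 0.48740051 -0.32720633  0.17772301]
offset [ 0.865  0.078 -0.   ] rotation [ 0.     0.    -0.019] -> tcp [ 0.49  -0.197  0.176]
offset [0.861 0.111 0.   ] rotation [ 0.     0.    -0.019] -> tcp [ 0.494 -0.066  0.175]
offset [0.856 0.143 0.   ] rotation [ 0.     0.    -0.019] -> tcp [0.498 0.064 0.175]
offset [0.85  0.175 0.001] rotation [ 0.     0.    -0.019] -> tcp [0.501 0.194 0.175]
offset [0.843 0.207 0.001] rotation [ 0.     0.    -0.019] -> tcp [0.505 0.324 0.175]
```

View pics/s7c.png

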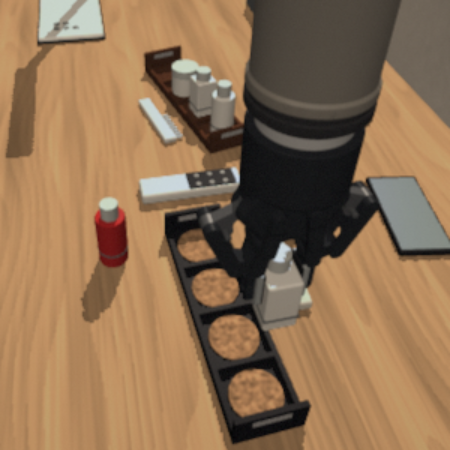

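The crop shows the flask held upright at (280,295) and all four coasters bare. Carrying it to the far bay.

>>> drive_tool([
  {"offset": [0.1,0.01,0],"rotation": [0,0,0],"claw": 0.15},
  {"offset": [0.26,0.023,0],"rotation": [0,0,0],"claw": 0.15},
  {"offset": [0.46,0.04,0],"rotation": [0,0,-0.01],"claw": 0.15},
  {"offset": [0.66,0.06,0],"rotation": [0,0,-0.019],"claw": 0.15},
  {"offset": [0.865,0.078,0],"rotation": [0,0,-0.019],"claw": 0.15},
])

```text
clock: 27.2
tcp_pos: [0.4883, -0.1939, 0.173]
orientation: [-2.105, -2.328, 0.001]
contact_force: [1.3, 0.5, -1.3]
grip_width: 0.0296
gripper_force: 39.4
```

>>> drive_tool([
  {"offset": [0.21,0.027,0],"rotation": [0,0,0],"claw": 0.15},
  {"offset": [0.43,0.055,0],"rotation": [0,0,-0.01],"claw": 0.15},
  {"offset": [0.65,0.083,0],"rotation": [0,0,-0.019],"claw": 0.15},
  {"offset": [0.861,0.111,0],"rotation": [0,0,-0.019],"claw": 0.15},
])

```text
clock: 27.53
tcp_pos: [0.4916, -0.0634, 0.1732]
orientation: [-2.059, -2.369, 0.002]
contact_force: [1.5, 0.3, -0.9]
grip_width: 0.0297
gripper_force: 39.4
```

>>> drive_tool([
  {"offset": [0.21,0.035,0],"rotation": [0,0,0],"claw": 0.15},
  {"offset": [0.43,0.07,0],"rotation": [0,0,-0.01],"claw": 0.15},
  {"offset": [0.65,0.107,0],"rotation": [0,0,-0.019],"claw": 0.15},
  {"offset": [0.856,0.143,0],"rotation": [0,0,-0.019],"claw": 0.15},
])

```text
clock: 27.87
tcp_pos: [0.4949, 0.0665, 0.1732]
orientation: [-2.013, -2.409, 0.003]
contact_force: [0.4, 0.5, -2.1]
grip_width: 0.0294
gripper_force: 39.4
```

>>> drive_tool([
  {"offset": [0.21,0.043,0],"rotation": [0,0,0],"claw": 0.15},
  {"offset": [0.43,0.088,0],"rotation": [0,0,-0.01],"claw": 0.15},
  {"offset": [0.65,0.133,0],"rotation": [0,0,-0.019],"claw": 0.15},
  {"offset": [0.85,0.175,0],"rotation": [0,0,-0.019],"claw": 0.15},
])

```text
clock: 28.2
tcp_pos: [0.4984, 0.1965, 0.1731]
orientation: [-1.967, -2.447, 0.003]
contact_force: [0.7, 0.1, -1.5]
grip_width: 0.0296
gripper_force: 39.4
```

>>> drive_tool([
  {"offset": [0.21,0.05,0],"rotation": [0,0,0],"claw": 0.15},
  {"offset": [0.43,0.105,0],"rotation": [0,0,-0.01],"claw": 0.15},
  {"offset": [0.61,0.15,0],"rotation": [0,0,-0.019],"claw": 0.15},
  {"offset": [0.75,0.185,0],"rotation": [0,0,-0.019],"claw": 0.15},
  {"offset": [0.843,0.207,0],"rotation": [0,0,-0.019],"claw": 0.15},
  {"offset": [0.843,0.207,0],"rotation": [0,0,-0.019],"claw": 0.15},
  {"offset": [0.843,0.207,0],"rotation": [0,0,-0.019],"claw": 0.15},
  {"offset": [0.843,0.207,0],"rotation": [0,0,-0.019],"claw": 0.15},
])

```text
clock: 28.87
tcp_pos: [0.5031, 0.323, 0.1735]
orientation: [-1.925, -2.483, 0.004]
contact_force: [0.3, -1.1, -1.3]
grip_width: 0.0297
gripper_force: 39.4
```

Run:
```python
from h import *
np.set_printoptions(suppress=True)
for i in range(3): grab_frame("top")
print(get_obs()["tcp_pos"])
plan((.505,.323,.029),.25)
```

```text
[0.50407534 0.32276888 0.17432747]
offset [0.001 0.007 0.969] rotation [-0.     0.001  0.   ] -> tcp [0.505 0.323 0.029]
```

>>> drive_tool([
  {"offset": [-0.005,0.007,0.15],"rotation": [0,0,0],"claw": 0.15},
  {"offset": [-0.005,0.007,0.3],"rotation": [0,0,0],"claw": 0.15},
  {"offset": [-0.005,0.007,0.45],"rotation": [0,0,0],"claw": 0.15},
  {"offset": [-0.005,0.007,0.6],"rotation": [0,0,0],"claw": 0.15},
  {"offset": [-0.005,0.007,0.74],"rotation": [0,0,0],"claw": 0.15},
  {"offset": [-0.005,0.007,0.85],"rotation": [0,0,0],"claw": 0.15},
  {"offset": [-0.005,0.007,0.92],"rotation": [0,0,0],"claw": 0.15},
  {"offset": [-0.005,0.007,0.95],"rotation": [0,0,0],"claw": 0.15},
  {"offset": [-0.005,0.007,0.965],"rotation": [0,0,0],"claw": 0.15},
  {"offset": [-0.005,0.007,0.965],"rotation": [0,0,0],"claw": 0.15},
  {"offset": [-0.005,0.007,0.965],"rotation": [0,0,0],"claw": 0.15},
])

```text
clock: 29.93
tcp_pos: [0.5058, 0.3242, 0.031]
orientation: [1.925, 2.482, 0.002]
contact_force: [0.3, 0.2, -0.5]
grip_width: 0.0299
gripper_force: 39.4
```

>>> drive_tool([
  {"offset": [0,0,0.007],"rotation": [0,0,0],"claw": 0.15},
  {"offset": [0,0,0.012],"rotation": [0,0,0],"claw": 0.15},
  {"offset": [0,0,0.012],"rotation": [0,0,0],"claw": 0.15},
  {"offset": [0,0,0.012],"rotation": [0,0,0],"claw": 0.15},
])

```text
clock: 30.27
tcp_pos: [0.5056, 0.3242, 0.0289]
orientation: [1.925, 2.482, 0.002]
contact_force: [0.0, -0.2, 2.9]
grip_width: 0.0297
gripper_force: 39.7
```

Touching. Release, rise, and check everything.

>>> drive_tool([
  {"offset": [0,0,0.002],"rotation": [0,0,0],"claw": 0.15},
  {"offset": [0,0,0.002],"rotation": [0,0,0],"claw": 0.39},
  {"offset": [0,0,0.002],"rotation": [0,0,0],"claw": 0.47},
  {"offset": [0,0,0.002],"rotation": [0,0,0],"claw": 0.65},
  {"offset": [0,0,0.002],"rotation": [0,0,0],"claw": 1},
  {"offset": [0,0,0],"rotation": [0,0,0],"claw": 1},
  {"offset": [0,0,0],"rotation": [0,0,0],"claw": 1},
  {"offset": [0,0,0],"rotation": [0,0,0],"claw": 1},
  {"offset": [0,0,0],"rotation": [0,0,0],"claw": 1},
  {"offset": [0,0,-0.15],"rotation": [0,0,0],"claw": 1},
  {"offset": [0,0,-0.35],"rotation": [0,0,0],"claw": 1},
  {"offset": [0,0,-0.6],"rotation": [0,0,0],"claw": 1},
  {"offset": [0,0,-0.85],"rotation": [0,0,0],"claw": 1},
  {"offset": [0,0,-1],"rotation": [0,0,0],"claw": 1},
  {"offset": [0,0,-1],"rotation": [0,0,0],"claw": 1},
  {"offset": [0,0,-1],"rotation": [0,0,0],"claw": 1},
])

```text
clock: 31.6
tcp_pos: [0.5058, 0.3244, 0.1797]
orientation: [1.924, 2.482, 0.004]
contact_force: [-0.3, 0.1, -0.2]
grip_width: 0.0855
gripper_force: 0.0
```

>>> drive_tool([
  {"offset": [-0.25,-0.5,-0.1],"rotation": [0,0,0],"claw": 1},
  {"offset": [-0.5,-0.6,-0.2],"rotation": [0,0,0],"claw": 1},
  {"offset": [-0.75,-0.6,-0.4],"rotation": [0,0,0],"claw": 1},
  {"offset": [-1,-0.6,-0.6],"rotation": [0,0,0],"claw": 1},
  {"offset": [-1,-0.6,-0.6],"rotation": [0,0,0],"claw": 1},
  {"offset": [-1,-0.6,-0.6],"rotation": [0,0,0],"claw": 1},
])

```text
clock: 32.1
tcp_pos: [0.4574, 0.1495, 0.2701]
orientation: [1.933, 2.471, -0.001]
contact_force: [1.3, -0.4, -0.1]
grip_width: 0.0854
gripper_force: 0.0
```

Run:
```python
from h import *
np.set_printoptions(suppress=True)
print(get_obs()["tcp_pos"]); f=snap("wrist","w8"); objs(f)
s=snap("side","s8"); 
W=cloud(s); hsv=cv2.cvtColor(s["frame"],cv2.COLOR_RGB2HSV)
for n,y,h in (("tall",-.105,.102),("square",-.035,.088),("jar",.035,.058),("flask",.105,.076)):
    c=RC+np.array([-np.sin(RY),np.cos(RY)])*y
    for nm,g in (("side",s),("wrist",f)):
        W=cloud(g); p=W[(np.hypot(W[...,0]-c[0],W[...,1]-c[1])<.03)&(abs(W[...,2]-h)<.006)]
        if len(p)<10: print(n,nm,"unseen"); continue
        (u,v),r=cv2.minEnclosingCircle(p[:,:2].astype(np.float32)); print(n,nm,"top %.4f std %.4f r %.4f"%(np.median(p[:,2]),p[:,2].std(),r),"rack x,y",inrack((u,v)))
cv2.imwrite("pics/s8c.png",np.vstack([cv2.resize(s["frame"][90:290,200:500,::-1],None,fx=2,fy=1.5),cv2.resize(f["frame"][:,:,::-1],(600,300))]))
```

```text
[0.45737527 0.149533   0.27005701]
obj px [401.  21.] top 0.0774 centre 0.5055 0.3258 r 0.0103 foot [ 0.506  0.324  0.031  0.043 12.746]
obj px [399.  88.] top 0.0594 centre 0.5217 0.2599 r 0.0243 foot [ 0.522  0.259  0.047  0.047 16.976]
obj px [396. 154.] top 0.0895 centre 0.5401 0.1906 r 0.0121 foot [ 0.54   0.191  0.036  0.035 14.797]
obj px [394. 215.] top 0.1032 centre 0.5582 0.1208 r 0.0114 foot [ 0.566  0.112  0.037  0.062 40.682]
obj px [287. 323.] top 0.0327 centre 0.4692 -0.0796 r 0.0191 foot [ 0.469 -0.08   0.038  0.002  4.248]
tall side top 0.1023 std 0.0024 r 0.0115 rack x,y [ 0.0008 -0.1055]
tall wrist top 0.1032 std 0.0017 r 0.0116 rack x,y [ 0.0006 -0.1052]
square side top 0.0887 std 0.0023 r 0.0128 rack x,y [ 0.0005 -0.0342]
square wrist top 0.0894 std 0.0013 r 0.0122 rack x,y [ 0.001  -0.0327]
jar side top 0.0588 std 0.0020 r 0.0260 rack x,y [-0.0002  0.0382]
jar wrist top 0.0594 std 0.0010 r 0.0243 rack x,y [0.0004 0.039 ]
flask side top 0.0765 std 0.0023 r 0.0107 rack x,y [0.0009 0.106 ]
flask wrist top 0.0772 std 0.0016 r 0.0105 rack x,y [0.0011 0.1066]
```

View pics/s8c.png

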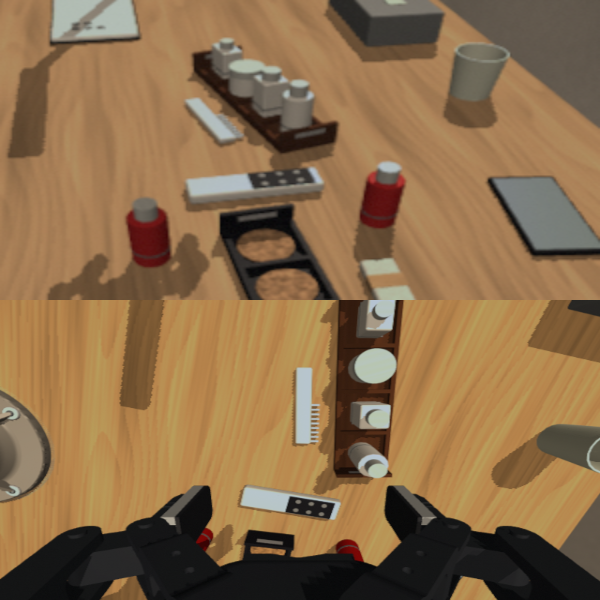

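The picture shows all four upright in the rack, from its left end flask, jar, square, tall. Each is within 4 mm of its bay middle with its top at the right height, and the gripper is clear.

```bash
python3 -c "
from bench import *
print(hand_in())"
```

```text
the job is handed in; nothing more can be done
None
```

All four toiletries stand upright in the rack in reverse order, each measured within about 4 mm of its bay's middle, and I handed the job in at about 32 s of the 107 s allowed; `hand_in()` returned no verdict.

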